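Load a relay test carrier, lock the relays and send it to the tester

TASK

Slide the carrier back to the green loading stop. Then, going in order from socket 1 to socket 3 and swinging a lever out of the way where needed, put each relay that is on the bench fully down into the socket of its own colour, let go, and swing that socket's lever shut over it before you start on the next; the levers of empty sockets do not matter. When all are locked, push the carrier home against the grey tester, and do not disturb the oil can, the tape or the pipe clamp.

Things in the scene. Friction and masses are not known exactly. Their poses are not given: they have to be found in the camera images.
- relay_1: Relay 1: upright plug-in relay block 46 (its x) x 34 (its y) x 42 mm high, heavy black foot, white housing, red cap with 1 dot(s); about 110 g. Origin: centre of its underside. Stands upright on the bench at the start; the same after half a turn. Grip it across the 34 mm. It may be absent.
- relay_2: Relay 2: upright plug-in relay block 46 (its x) x 34 (its y) x 42 mm high, heavy black foot, white housing, yellow cap with 2 dot(s); about 110 g. Origin: centre of its underside. Stands upright on the bench at the start; the same after half a turn. Grip it across the 34 mm. It may be absent.
- relay_3: Relay 3: upright plug-in relay block 46 (its x) x 34 (its y) x 42 mm high, heavy black foot, white housing, blue cap with 3 dot(s); about 110 g. Origin: centre of its underside. Stands upright on the bench at the start; the same after half a turn. Grip it across the 34 mm. It may be absent.
- socket_1 (a point): Socket 1 of the carrier (red mark with 1 dot(s) on the front): centre of the pocket's floor. The pocket is 49 (x) x 37 (y) mm with a 3 mm lead-in chamfer, 8 mm deep; axes: x away from the robot across the carrier, y along the rails towards the loading stop, z up. Sockets are 70 mm apart along y, socket 1 at the loading (left) end. A seated relay's top is 42 mm above this point.
- socket_2 (a point): Socket 2 of the carrier (yellow mark with 2 dot(s) on the front): centre of the pocket's floor. The pocket is 49 (x) x 37 (y) mm with a 3 mm lead-in chamfer, 8 mm deep; axes: x away from the robot across the carrier, y along the rails towards the loading stop, z up. Sockets are 70 mm apart along y, socket 1 at the loading (left) end. A seated relay's top is 42 mm above this point.
- socket_3 (a point): Socket 3 of the carrier (blue mark with 3 dot(s) on the front): centre of the pocket's floor. The pocket is 49 (x) x 37 (y) mm with a 3 mm lead-in chamfer, 8 mm deep; axes: x away from the robot across the carrier, y along the rails towards the loading stop, z up. Sockets are 70 mm apart along y, socket 1 at the loading (left) end. A seated relay's top is 42 mm above this point.
- lever_1 (a joint): Locking lever of socket 1, a flat steel arm turning level about an upright pivot. 0 rad: shut, arm pointing to the front (-x of the socket), knob exactly over the socket's centre; grows as it opens towards +y; at about 1.57 it lies along +y, clear of the socket; stop at 1.7. Starts anywhere. Stays where it is left; about 1.3 N at the knob moves it.
- pivot_1 (a point): Pivot axis of lever 1, 40 mm behind (+x) the socket's centre; the point is at the top of the lever arm; axes as the socket's. The arm is 6 mm thick, 13 mm wide, its underside 44.5 mm above the socket's floor: it passes 2.5 mm over a seated relay and jams against one that is not fully down.
- knob_1 (a point): Red upright round knob on the end of lever 1, 12 mm diameter, 16 mm high, 40 mm from the pivot. The point is on its axis at half height; it does not spin on the arm (8 mm below its top, 8 mm above the arm, 58.5 mm above the socket's floor).
- lever_2 (a joint): Locking lever of socket 2, a flat steel arm turning level about an upright pivot. 0 rad: shut, arm pointing to the front (-x of the socket), knob exactly over the socket's centre; grows as it opens towards +y; at about 1.57 it lies along +y, clear of the socket; stop at 1.7. Starts anywhere. Stays where it is left; about 1.3 N at the knob moves it.
- pivot_2 (a point): Pivot axis of lever 2, 40 mm behind (+x) the socket's centre; the point is at the top of the lever arm; axes as the socket's. The arm is 6 mm thick, 13 mm wide, its underside 44.5 mm above the socket's floor: it passes 2.5 mm over a seated relay and jams against one that is not fully down.
- knob_2 (a point): Yellow upright round knob on the end of lever 2, 12 mm diameter, 16 mm high, 40 mm from the pivot. The point is on its axis at half height; it does not spin on the arm (8 mm below its top, 8 mm above the arm, 58.5 mm above the socket's floor).
- lever_3 (a joint): Locking lever of socket 3, a flat steel arm turning level about an upright pivot. 0 rad: shut, arm pointing to the front (-x of the socket), knob exactly over the socket's centre; grows as it opens towards +y; at about 1.57 it lies along +y, clear of the socket; stop at 1.7. Starts anywhere. Stays where it is left; about 1.3 N at the knob moves it.
- pivot_3 (a point): Pivot axis of lever 3, 40 mm behind (+x) the socket's centre; the point is at the top of the lever arm; axes as the socket's. The arm is 6 mm thick, 13 mm wide, its underside 44.5 mm above the socket's floor: it passes 2.5 mm over a seated relay and jams against one that is not fully down.
- knob_3 (a point): Blue upright round knob on the end of lever 3, 12 mm diameter, 16 mm high, 40 mm from the pivot. The point is on its axis at half height; it does not spin on the arm (8 mm below its top, 8 mm above the arm, 58.5 mm above the socket's floor).
- carrier (a joint): Position of the grey three-socket carrier along its rails, m: 0 at the green loading stop (left, +y), 0.11 home against the grey tester head (right, -y). It starts in between; about 7 N moves it and it stays where it is left.
- handle (a point): Upright steel post on the left (+y) end of the carrier, for sliding it: 14 mm diameter, 50 mm high, moves with the carrier. The point is on its axis 12 mm below its top, 38 mm above the carrier's top face. Axes as the sockets': joint carrier grows along -y. 
- bed: Fixed aluminium bed of the test jig, 120 x 424 mm, with rails, green stop and tester head (85 x 52 mm, top 80 mm over the bench) at its right end. Origin: on the bench, near its middle; x away from the robot, y along the rails to the left. The carrier's top face is 39 mm, the socket floors 31 mm above the bench.
- oil_can: Light grey oil can with black cap, 58 mm diameter, 103 mm high, loose bystander. Origin: centre of its underside.
- tape_roll: Roll of black tape, 58 mm diameter, 19 mm high, loose bystander. Origin: centre of its underside.
- clamp: Steel pipe clamp, 62 x 80 x 24 mm, loose bystander. Origin: centre of its underside.
Things that resemble listed ones, but are neither listed nor needed, are in the scene too. Leave any turquoise look-alike of the relay_1 alone.

How it is judged:
By the outcome, as a careful person would: the job done as asked, in the order asked, and still so for the second after the job is handed in, with the robot touching nothing.
Of relay_1, relay_2, relay_3 only 2 to 3 are there at a start; the rules pass over those that are not, and their reading is None.
At some moment in a run one of relay_1, relay_2, relay_3 may be knocked a few centimetres aside while the robot is not near it.
It also fails if it takes over 210 s, if anything falls off the work surface, if the arm or the gripper's body presses on something with over 40 N, if the wrist force passes 120 N, or if a joint passes its speed limit or range.

ROBOT

A 6-joint arm with a two-finger parallel gripper is mounted at the origin on a cart in front of the work surface, level with it; the furniture and walls round the work are solid. World frame = base frame: x ahead of the robot, y to its left, z up, the work surface at z = 0. Lengths are in m, angles in rad, forces in N, time in s.
With the tool pointing down it reaches from about 0.275 to 0.85 m from the base axis. Payload 5.2 kg.
Tool frame: the origin (TCP) lies on the centre line of the jaws, within the pads' length; the fingertips stand 17 mm ahead of it and the grasp point (between the pads) lies 2 mm behind it (bot.nose_length is the distance from the TCP to the fingertips, in m); z points along the fingers, y is the line along which they close (so a half turn about z gives the same grasp; the last joint's range is limited). The gripper opens to 85 mm and grips with 20 to 120 N. Pads are 22 mm wide; open, the fingers measure 114 mm over their backs; the gripper's body (76 mm by 85 mm) begins 54 mm behind the grasp point. The pads swing forward as they close: fully open they stand 13 mm farther back than shut.
Start: joints at [0.979, 0.259, 1.535, -0, 1.348, -0.203], TCP at [0.208, 0.509, 0.248] pointing down, gripper open.
Joint ranges: [-3.14, 3.14], [-0.91, 2.08], [0.19, 2.58], [-1.22, 4.36], [0.22, 2.71], [-3.12, 3.12]. Speed limits (rad/s): [2.57, 2.57, 3.14, 3.14, 3.14, 3.14].

INTERFACE

Orientations are given as a rotation vector (axis times angle).
In Python, from bench import bot gives the robot as it stands.
- The arm moves only by the tool send_rows, never from a script. Its argument "steps" is a list that holds one entry, the list of rows, each a list of 6 numbers: the shift along the tool's x, y, z scaled (see below), then the turn, a rotation vector about the tool's x, y, z scaled (see below). In form: [[[x, y, z, wx, wy, wz], ...]]. A call has 1 to 5 rows; each row is the pose to reach, as a shift and turn from the pose commanded when the call began, along the tool's axes at that moment, turning the shorter way round; what a row does not reach only later rows make up. The controller multiplies each number of a shift by 0.5 m and each number of a turn by pi rad. A row lasts 1/10 s, in which the tool goes at most 50 mm and 8.59 degrees, less where a joint would pass 70% of its speed; a pose out of reach is approached as far as the arm can. A call with a number of a shift or a turn outside -1 to 1 is refused whole. A call with a gripper value outside its range is refused whole. "gripper" is the closure, from -1 (fully open) to 1 (shut), so that 0 is half open, set as the call begins (left out, the last holds). The fingers move at their own pace and stop on an object; "squeeze" is the grip in N (left out, the last holds). Time passes only in rows, so rows that repeat a pose let the fingers close. It gives the time, the measured TCP pose, the force, the opening and the grip force at its end, in the units of the state.
- bot.get_obs(): the state, without advancing time (a new reading comes with each control period).
- bot.get_image(name): name is "scene" or "side" or "wrist"; returns the picture (420x560x3 uint8, red, green, blue); there is no depth.
- bot.calibration(name): a dict with "fovy" (degrees; the focal length in pixels is half the picture's height over the tangent of half this angle, whatever the lens; pixels are square), "cx", "cy" (the principal point, pixels), "k1" (the pictures are not rectified: a ray, as slopes to the right and down, at radius r is drawn at 1 + k1 r^2 times it, then the intrinsics apply), "cam_to_world" (4x4, takes a point from camera to world coordinates); the wrist camera has in their place "T_tool_cam" (4x4, takes a point from camera to tool coordinates, whose origin is the TCP and whose axes are the flange's). Camera axes: x right, y down, z forward; pixel columns grow to the right and rows downward; lengths in m; the calibration is good to about 2 mm. A picture is of the moment at which its call begins: read the wrist's pose just before it. calibration takes no time and is no camera call.
- bot.sign_off(): hands the job in; it is judged then, once.
The state is a dict: "t": time; "joints": joint angles; "joint_vel": joint speeds; "tau": joint torques, N m; "tcp_pos": TCP position; "ee_rot": TCP orientation; "wrist_force": force on the tool from outside, world axes, zero at the start; "wrist_torque": the same for the moment, N m; "finger_gap": finger opening in m; "finger_force": force on a finger pad.
Only numpy, scipy, OpenCV 4.12 (cv2) and the standard library are available. Lean on these libraries where they do the work, as an engineer would, in place of code of your own. Each camera call takes 0.05 s, during which the arm holds its last target. There are 200 camera calls.

## Working session

There is one attempt and no reset: what is moved stays moved. The work goes in short steps, Python scripts to look and compute and a tool call to move; the robot and the scene stay as the last step left them, time stands still between calls to the robot, and variables do not carry over. Pictures are saved under pics/ and viewed, at most 14 in all, crops included, and the job is handed in when it is done.

Besides the shell and the picture viewer there is one more tool, called after "Request:" by a JSON object that holds its "fn" and its "kwargs", one argument or row to a line. send_rows: Moves the arm, as the interface text tells. Shifts and turns lie within -1 to 1; 1 stands for 0.5 m of shift or pi rad of turn. Its arguments: {"type":"object","properties":{"steps":{"type":"array","items":{"type":"array","items":{"type":"array","items":{"type":"number"}}}},"gripper":{"type":"number"},"squeeze":{"type":"number"}},"required":["steps"]}

```bash
mkdir -p pics; ls; cat > h.py <<'E'
import numpy as np, cv2
from bench import bot
def K(name):
    c=bot.calibration(name); f=210/np.tan(np.radians(c['fovy'])/2)
    return c,np.array([[f,0,c['cx']],[0,f,c['cy']],[0,0,1]])
def Rt(o): return cv2.Rodrigues(np.array(o['ee_rot'],float))[0]
def pose(name,o=None):
    c,_=K(name)
    if name!='wrist': return np.array(c['cam_to_world'])
    T=np.eye(4); T[:3,:3]=Rt(o); T[:3,3]=o['tcp_pos']; return T@np.array(c['T_tool_cam'])
def ray(name,px,T):
    c,k=K(name); d=np.array([(px[0]-k[0,2])/k[0,0],(px[1]-k[1,2])/k[1,1]]); u=d.copy()
    for _ in range(30): u=d/(1+c['k1']*(u@u))
    return T[:3,3],T[:3,:3]@np.array([u[0],u[1],1])
def onz(name,px,z,T):
    p,d=ray(name,px,T); return p+d*(z-p[2])/d[2]
def proj(name,P,T):
    c,k=K(name); q=T[:3,:3].T@(np.array(P)-T[:3,3]); u=q[:2]/q[2]; u=u*(1+c['k1']*(u@u)); return k[0,0]*u+k[:2,2]
def shot(name,fn):
    o=bot.get_obs(); im=bot.get_image(name); cv2.imwrite('pics/'+fn,im[:,:,::-1]); return o,im
E
python3 - <<'E'
from h import *
for n in ['scene','side']: shot(n,n+'0.png'); print(n,pose(n).round(3).tolist())
o,_=shot('wrist','w0.png'); np.save('w0.npy',pose('wrist',o)); print(o, Rt(o).round(3)); print(bot.calibration('wrist'))
E
```

```text
pics
scene [[0.72, -0.434, 0.542, -0.066], [-0.694, -0.475, 0.542, -0.572], [0.022, -0.766, -0.642, 0.766], [0.0, 0.0, 0.0, 1.0]]
side [[0.84, -0.268, 0.472, -0.008], [-0.543, -0.406, 0.735, -0.809], [-0.005, -0.873, -0.487, 0.637], [0.0, 0.0, 0.0, 1.0]]
{'t': 0.1, 'joints': array([ 9.79190017e-01,  2.59249734e-01,  1.53597822e+00,  2.98591071e-05,
        1.34798164e+00, -2.02823783e-01]), 'joint_vel': array([-0.00058145, -0.00225128, -0.00293767,  0.00227373, -0.00096754,
        0.00064747]), 'tau': array([ 3.66731314e-03, -4.46964562e+01, -2.91250044e+01, -3.28866863e-04,
        6.16750040e-03,  3.77049832e-05]), 'tcp_pos': array([0.20821451, 0.50858874, 0.24756693]), 'ee_rot': array([-6.06743274e-01, -3.08177921e+00,  2.32394720e-03]), 'wrist_force': array([-0.21984535, -0.32758973,  0.84426925]), 'wrist_torque': array([-0.01898254, -0.02616764, -0.01097711]), 'finger_force': 0.0, 'finger_gap': 0.08538821867717802} [[-0.925  0.379 -0.001]
 [ 0.379  0.925 -0.001]
 [ 0.    -0.002 -1.   ]]
{'fovy': 70.17819928112749, 'cx': 279.0074605425607, 'cy': 204.7847127281739, 'k1': -0.04975445236647875, 'T_tool_cam': array([[ 2.39414880e-04, -9.47373161e-01, -3.20131280e-01,
         8.23865201e-02],
       [ 9.99999646e-01,  4.84937553e-04, -6.87224401e-04,
         7.62024862e-04],
       [ 8.06301633e-04, -3.20131002e-01,  9.47372942e-01,
        -1.26309557e-01],
       [ 0.00000000e+00,  0.00000000e+00,  0.00000000e+00,
         1.00000000e+00]])}
```

View pics/scene0.png

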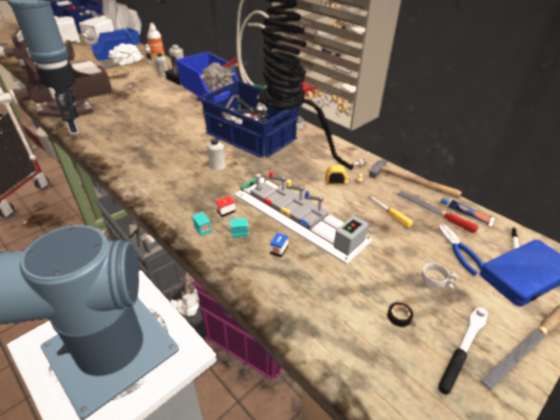

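View pics/side0.png

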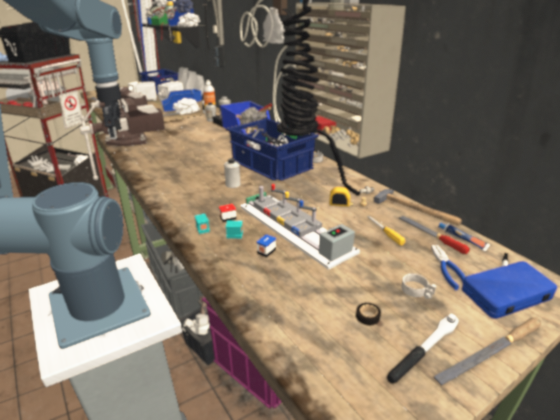

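Scene shows a red relay (226,206), a blue relay (279,244), turquoise look-alikes (202,223) and (239,228), the oil can (216,155), the clamp (436,275), the tape (400,314) and the tester (351,235). The yellow things at (336,174) and (400,215) are a tape measure and a screwdriver. I see no yellow relay so far. One close crop to check.

```bash
python3 - <<'E'
from h import *
im=cv2.imread('pics/scene0.png')[130:270,180:380]
cv2.imwrite('pics/c0.png',cv2.resize(im,None,fx=4,fy=4,interpolation=cv2.INTER_CUBIC))
T=pose('scene')
for n,px,z in [('red',(226,202),.042),('blue',(280,239),.042),('tq1',(202,218),.042),('tq2',(239,223),.042),('can',(216,145),.103),('tester',(352,226),.08),('stop',(248,184),.04)]: print(n,onz('scene',px,z,T).round(3))
E
```

```text
red [0.446 0.188 0.042]
blue [ 0.455 -0.032  0.042]
tq1 [0.354 0.176 0.042]
tq2 [0.416 0.09  0.042]
can [0.558 0.38  0.103]
tester [ 0.599 -0.151  0.08 ]
stop [0.552 0.216 0.04 ]
```

View pics/c0.png

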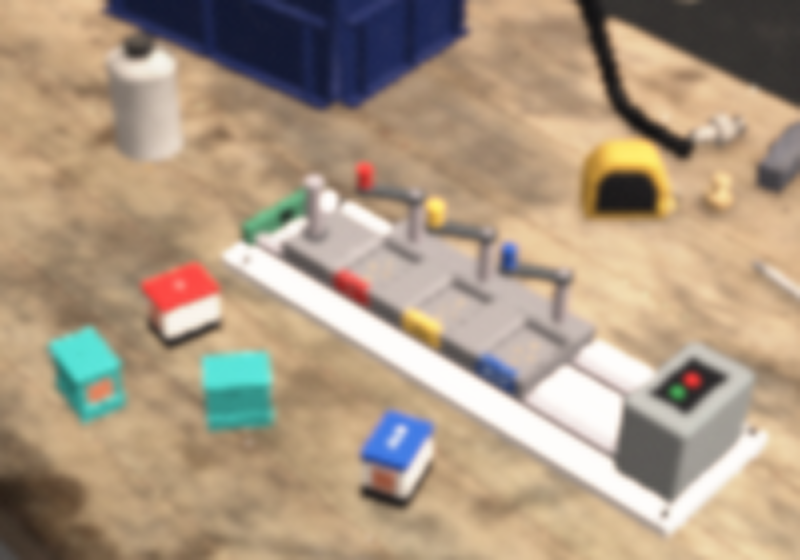

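Crop shows red relay (1 dot) at crop (182,300), blue relay at (398,455), two turquoise look-alikes (86,372) and (237,388), both left alone. All three levers look open, and the carrier is partway along with its handle at (315,185). No yellow relay is present. Moving the wrist camera above next.

```bash
cat >> h.py <<'E'
def Ry(yaw):  # tool down, tool x at (-cos,-sin); yaw=0: tool x=-X, tool y=+Y
    c,s=np.cos(yaw),np.sin(yaw); return np.array([[-c,-s,0],[-s,c,0],[0,0,-1.]])
def plan(*wps):
    o=bot.get_obs(); p,R=np.array(o['tcp_pos']),Rt(o)
    print('t',round(o['t'],2),'tcp',p.round(4),'yaw',round(np.arctan2(-R[1,0],-R[0,0]),4),'gap',round(o['finger_gap'],4),'F',o['wrist_force'].round(1))
    for q,y in wps:
        R2=Ry(y); s=R.T@(np.array(q)-p); w=cv2.Rodrigues(R.T@R2)[0].ravel()
        n=max(np.linalg.norm(s)/.05,np.degrees(np.linalg.norm(w))/8.59)
        print(np.r_[s/.5,w/np.pi].round(4).tolist(),'rows>=',round(n,1)); p,R=np.array(q,float),R2
E
python3 - <<'E'
from h import *
plan(([.31,.30,.33],0),([.44,.09,.40],0))
E
```

```text
t 0.15 tcp [0.2082 0.5086 0.2476] yaw -0.3888 gap 0.0852 F [ 0.1 -0.8 -0.1]
[-0.3465, -0.3092, -0.1644, -0.0004, -0.0002, -0.1238] rows>= 4.9
[-0.26, -0.42, -0.14, 0.0, 0.0, 0.0] rows>= 5.1
```

Request:
{"fn": "send_rows", "kwargs": {
  "steps": [
    [[-0.3465, -0.309, -0.164, 0, 0, -0.124], [-0.3465, -0.309, -0.164, 0, 0, -0.124], [-0.3465, -0.309, -0.164, 0, 0, -0.124], [-0.3465, -0.309, -0.164, 0, 0, -0.124], [-0.3465, -0.309, -0.164, 0, 0, -0.124]]
  ],
  "gripper": 1
}}

```text
t: 0.65
tcp_pos: [0.3096, 0.3002, 0.3301]
ee_rot: [0.003, -3.142, 0.0]
wrist_force: [0.9, 0.5, 0.7]
finger_gap: 0.0121
finger_force: 0.0
```

Request:
{"fn": "send_rows", "kwargs": {
  "steps": [
    [[-0.26, -0.42, -0.14, 0, 0, 0], [-0.26, -0.42, -0.14, 0, 0, 0], [-0.26, -0.42, -0.14, 0, 0, 0], [-0.26, -0.42, -0.14, 0, 0, 0], [-0.26, -0.42, -0.14, 0, 0, 0]]
  ]
}}

```text
t: 1.15
tcp_pos: [0.4366, 0.0956, 0.3984]
ee_rot: [-0.001, 3.141, 0.0]
wrist_force: [1.3, 0.3, -0.0]
finger_gap: -0.0002
finger_force: 0.0
```

Request:
{"fn": "send_rows", "kwargs": {
  "steps": [
    [[0, 0, 0, 0, 0, 0], [0, 0, 0, 0, 0, 0]]
  ]
}}

```text
t: 1.35
tcp_pos: [0.4366, 0.0965, 0.3975]
ee_rot: [-0.004, -3.141, -0.001]
wrist_force: [-0.7, -0.0, 0.1]
finger_gap: 0.0003
finger_force: 0.0
```

```bash
python3 - <<'E'
from h import *
o,_=shot('wrist','w1.png'); np.save('w1.npy',pose('wrist',o)); print(o['tcp_pos'],Rt(o).round(3),o['t'])
E
```

```text
[0.43655487 0.09651609 0.39749959] [[-1.     0.002 -0.001]
 [ 0.002  1.     0.   ]
 [ 0.001  0.    -1.   ]] 1.35
```

View pics/w1.png

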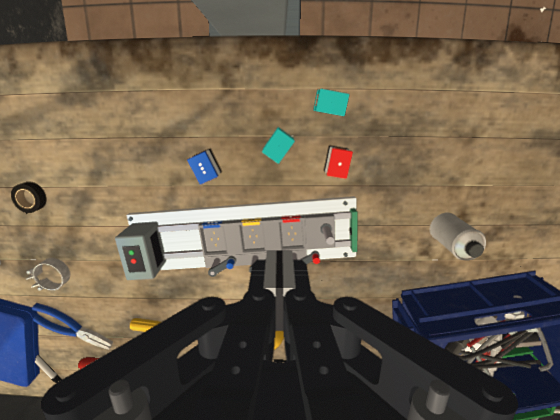

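Wrist view: red relay (339,162), blue (204,166), turquoise (332,102) and (278,146) to avoid, carrier x 200–340, handle near (327,233), green stop (354,230), tester (138,250). Rotated about 4°. One enlarged crop for measuring.

```bash
python3 - <<'E'
from h import *
im=cv2.imread('pics/w1.png'); T=np.load('w1.npy')
cv2.imwrite('pics/c1.png',cv2.resize(im[140:285,175:370],None,fx=4,fy=4,interpolation=cv2.INTER_CUBIC))
hsv=cv2.cvtColor(im,cv2.COLOR_BGR2HSV)
for n,m,(x0,y0,x1,y1) in [('red',((hsv[...,0]<8)|(hsv[...,0]>172)),(315,140,360,185)),('blue',(hsv[...,0]>100)&(hsv[...,0]<128),(180,145,225,190))]:
    m=(m&(hsv[...,1]>140)&(hsv[...,2]>90)).astype(np.uint8); k=np.zeros_like(m); k[y0:y1,x0:x1]=m[y0:y1,x0:x1]
    P=cv2.findNonZero(k).reshape(-1,2).astype(float)
    W=np.array([onz('wrist',p,.042,T)[:2] for p in P]).astype(np.float32)
    print(n,len(P),cv2.minAreaRect(W*1000))
E
```

```text
red 581 ((445.1605224609375, 195.30194091796875), (34.20675277709961, 46.895809173583984), 80.93929290771484)
blue 497 ((452.068603515625, -28.964038848876953), (44.77275085449219, 33.23862838745117), 24.6081600189209)
```

View pics/c1.png

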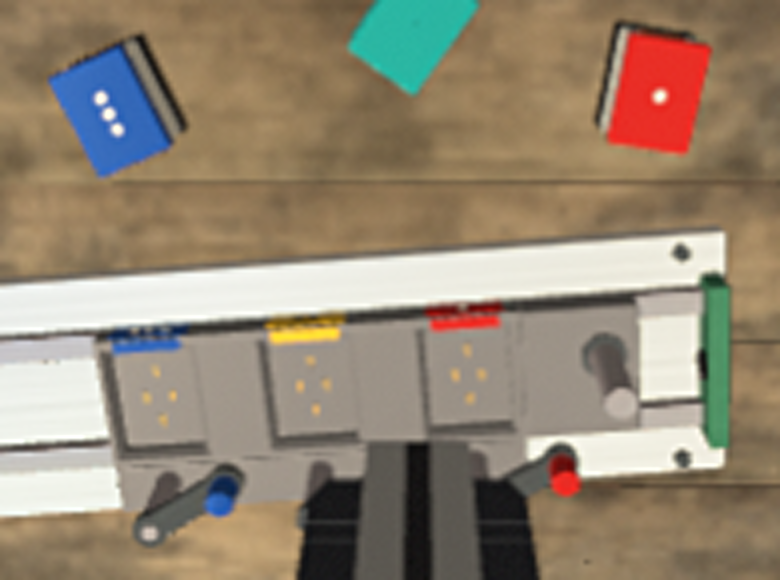

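```bash
python3 - <<'E'
from h import *
T=np.load('w1.npy')
def g(n,u,v,z): p=onz('wrist',(175+u/4-.4,140+v/4-.4),z,T); print(n,p.round(4)); return p[:2]
S=[g('s%d'%(i+1),u,v,.031) for i,(u,v) in enumerate([(467,374),(313,385),(159,396)])]
h=g('handle',620,403,.089)
k1=g('k1',567,478,.0975);k3=g('k3',221,492,.0975);p3=g('p3',150,532,.0815)
g('stop face',703,290,.045); g('stop face2',705,440,.045); g('car end1',637,310,.039); g('car end2',637,425,.039)
a=g('edge1',723,232,.01);b=g('edge2',0,283,.01)
print('yaw edge',np.degrees(np.arctan2(-(a-b)[0],(a-b)[1])),'yaw sock',np.degrees(np.arctan2(-(S[0]-S[2])[0],(S[0]-S[2])[1])),np.linalg.norm(S[0]-S[2]))
y=np.arctan2(-(a-b)[0],(a-b)[1]); ex=np.array([np.cos(y),np.sin(y)]);ey=np.array([-np.sin(y),np.cos(y)])
for n,q in [('h',h),('k1',k1),('k3',k3),('p3',p3)]: print(n,((q-S[0])@ex).round(4),((q-S[0])@ey).round(4))
E
```

```text
s1 [0.5742 0.1189 0.031 ]
s2 [0.5795 0.0495 0.031 ]
s3 [ 0.585  -0.0206  0.031 ]
handle [0.5613 0.1778 0.089 ]
k1 [0.5903 0.1567 0.0975]
k3 [0.5965 0.0173 0.0975]
p3 [ 0.6249 -0.0171  0.0815]
stop face [0.5292 0.2188 0.045 ]
stop face2 [0.6006 0.2251 0.045 ]
car end1 [0.5406 0.1922 0.039 ]
car end2 [0.5959 0.1954 0.039 ]
edge1 [0.5141 0.2347 0.01  ]
edge2 [ 0.5379 -0.095   0.01  ]
yaw edge 4.126724891409773 yaw sock 4.396194961918521 0.1399415676807263
h -0.0087 0.0597
k1 0.0188 0.0366
k3 0.0149 -0.103
p3 0.0407 -0.1393
```

```bash
python3 - <<'E'
from h import *
y=.0745
plan(([.561,.177,.20],y),([.561,.177,.077],y),([.561-.026*np.sin(y),.177+.026,.077],y),([.561-.031*np.sin(y),.177+.031,.077],y))
E
```

```text
t 1.4 tcp [0.4359 0.0975 0.3973] yaw -0.0004 gap 0.0002 F [ 0.1  0.9 -0.3]
[-0.2506, 0.1589, 0.3945, 0.0002, -0.0004, -0.0238] rows>= 4.9
[0.0, 0.0, 0.246, 0.0, 0.0, 0.0] rows>= 2.5
[-0.0, 0.0521, 0.0, 0.0, 0.0, 0.0] rows>= 0.5
[-0.0, 0.01, 0.0, 0.0, 0.0, 0.0] rows>= 0.1
```

Request:
{"fn": "send_rows", "kwargs": {
  "steps": [
    [[-0.25, 0.159, 0.394, 0, 0, -0.024], [-0.25, 0.159, 0.394, 0, 0, -0.024], [-0.25, 0.159, 0.394, 0, 0, -0.024], [-0.25, 0.159, 0.394, 0, 0, -0.024], [-0.25, 0.159, 0.394, 0, 0, -0.024]]
  ],
  "gripper": 0,
  "squeeze": 40
}}

```text
t: 1.9
tcp_pos: [0.5602, 0.18, 0.1987]
ee_rot: [0.124, -3.138, -0.0]
wrist_force: [-0.5, -0.2, 1.1]
finger_gap: 0.0428
finger_force: 0.0
```

Request:
{"fn": "send_rows", "kwargs": {
  "steps": [
    [[0, 0, 0.08, 0, 0, 0], [0, 0, 0.16, 0, 0, 0], [0, 0, 0.246, 0, 0, 0], [0, 0, 0.246, 0, 0, 0]]
  ]
}}

```text
t: 2.3
tcp_pos: [0.555, 0.1785, 0.0718]
ee_rot: [0.124, -3.126, 0.001]
wrist_force: [-0.9, 0.3, -0.0]
finger_gap: 0.043
finger_force: 0.0
```

Request:
{"fn": "send_rows", "kwargs": {
  "steps": [
    [[0, 0, 0, 0, 0, 0], [0, 0, 0, 0, 0, 0], [0, 0, 0, 0, 0, 0], [0, 0, 0, 0, 0, 0], [0, 0, 0, 0, 0, 0]]
  ],
  "gripper": 1
}}

```text
t: 2.8
tcp_pos: [0.5625, 0.1782, 0.0805]
ee_rot: [-0.119, 3.135, 0.003]
wrist_force: [-1.8, 5.6, 8.2]
finger_gap: 0.0124
finger_force: 39.9
```

Request:
{"fn": "send_rows", "kwargs": {
  "steps": [
    [[0, 0.015, 0, 0, 0, 0], [0, 0.03, 0, 0, 0, 0], [0, 0.044, 0, 0, 0, 0], [0, 0.044, 0, 0, 0, 0]]
  ]
}}

```text
t: 3.2
tcp_pos: [0.561, 0.1983, 0.0805]
ee_rot: [-0.12, 3.135, -0.002]
wrist_force: [-2.5, -2.6, 7.4]
finger_gap: 0.0127
finger_force: 40.0
```

Request:
{"fn": "send_rows", "kwargs": {
  "steps": [
    [[0, 0.004, 0, 0, 0, 0], [0, 0.008, 0, 0, 0, 0], [0, 0.008, 0, 0, 0, 0]]
  ]
}}

```text
t: 3.5
tcp_pos: [0.5608, 0.2014, 0.0805]
ee_rot: [-0.12, 3.135, -0.004]
wrist_force: [-1.3, -5.9, 6.9]
finger_gap: 0.0124
finger_force: 40.0
```

Request:
{"fn": "send_rows", "kwargs": {
  "steps": [
    [[0, 0.004, 0, 0, 0, 0], [0, 0.008, 0, 0, 0, 0], [0, 0.008, 0, 0, 0, 0]]
  ]
}}

```text
t: 3.8
tcp_pos: [0.5605, 0.2053, 0.0805]
ee_rot: [-0.12, 3.135, -0.004]
wrist_force: [-1.3, -6.0, 7.8]
finger_gap: 0.0126
finger_force: 40.0
```

Request:
{"fn": "send_rows", "kwargs": {
  "steps": [
    [[0, 0.003, 0, 0, 0, 0], [0, 0.006, 0, 0, 0, 0], [0, 0.006, 0, 0, 0, 0]]
  ]
}}

```text
t: 4.1
tcp_pos: [0.5602, 0.2082, 0.0805]
ee_rot: [-0.119, 3.135, -0.004]
wrist_force: [-0.9, -6.9, 8.7]
finger_gap: 0.0123
finger_force: 40.0
```

Request:
{"fn": "send_rows", "kwargs": {
  "steps": [
    [[0, 0.003, 0, 0, 0, 0], [0, 0.006, 0, 0, 0, 0], [0, 0.006, 0, 0, 0, 0]]
  ]
}}

```text
t: 4.4
tcp_pos: [0.5601, 0.2099, 0.0805]
ee_rot: [-0.12, 3.136, -0.007]
wrist_force: [-0.9, -12.6, 8.6]
finger_gap: 0.0124
finger_force: 40.2
```

Request:
{"fn": "send_rows", "kwargs": {
  "steps": [
    [[0, 0.003, 0, 0, 0, 0], [0, 0.006, 0, 0, 0, 0], [0, 0.006, 0, 0, 0, 0]]
  ]
}}

```text
t: 4.7
tcp_pos: [0.5601, 0.2101, 0.0805]
ee_rot: [-0.12, 3.136, -0.014]
wrist_force: [-1.2, -21.6, 10.4]
finger_gap: 0.0128
finger_force: 40.7
```

Request:
{"fn": "send_rows", "kwargs": {
  "steps": [
    [[0, -0.005, 0, 0, 0, 0], [0, -0.005, 0, 0, 0, 0], [0, -0.005, 0, 0, 0, 0], [0, -0.005, 0, 0, 0, 0]]
  ],
  "gripper": 0
}}

```text
t: 5.1
tcp_pos: [0.5584, 0.2139, 0.0781]
ee_rot: [-0.12, 3.139, 0.0]
wrist_force: [-0.5, 0.7, 0.0]
finger_gap: 0.043
finger_force: 0.0
```

Request:
{"fn": "send_rows", "kwargs": {
  "steps": [
    [[0, 0, -0.08, 0, 0, 0], [0, -0.06, -0.18, 0, 0, 0], [0, -0.1, -0.26, 0, 0, 0], [0, -0.14, -0.34, 0, 0, 0], [0, -0.14, -0.34, 0, 0, 0]]
  ],
  "gripper": 1
}}

```text
t: 5.6
tcp_pos: [0.5673, 0.1421, 0.2551]
ee_rot: [-0.117, 3.126, -0.001]
wrist_force: [0.1, -0.1, 0.7]
finger_gap: 0.0003
finger_force: 0.0
```

Request:
{"fn": "send_rows", "kwargs": {
  "steps": [
    [[0, 0, 0, 0, 0, 0], [0, 0, 0, 0, 0, 0], [0, 0, 0, 0, 0, 0]]
  ]
}}

```text
t: 5.9
tcp_pos: [0.5626, 0.1444, 0.2458]
ee_rot: [0.121, -3.135, -0.0]
wrist_force: [-0.1, -0.1, 0.3]
finger_gap: 0.0
finger_force: 0.0
```

```bash
python3 - <<'E'
from h import *
o,im=shot('wrist','w2.png'); T=pose('wrist',o); np.save('w2.npy',T); print(o['tcp_pos'],o['ee_rot'],o['t'])
for P in [(.5718,.1508,.031),(.5825,.0114,.031)]: print(proj('wrist',P,T))
E
```

```text
[0.56260611 0.14435872 0.24584924] [ 1.20971022e-01 -3.13549623e+00 -1.46702790e-04] 5.9
[283.4215309  186.63399762]
[165.81453935 186.66817179]
```

View pics/w2.png

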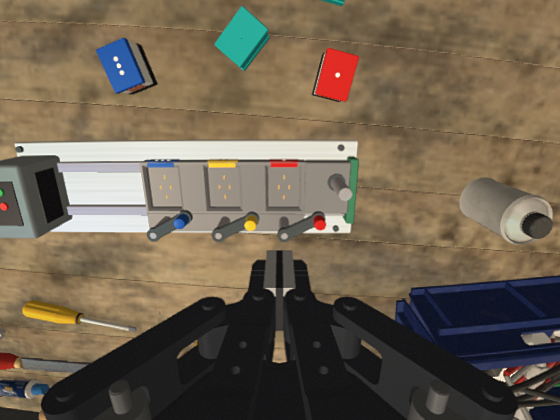

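Carrier is against the green stop: sockets at (283,187) and (165,187), knobs red (320,223), blue (180,220), relays red (336,75), blue (126,66). Refining by colour.

```bash
python3 - <<'E'
from h import *
im=cv2.imread('pics/w2.png'); T=np.load('w2.npy'); hsv=cv2.cvtColor(im,cv2.COLOR_BGR2HSV); H,S,V=cv2.split(hsv)
def pts(m,b):
    k=np.zeros(m.shape,np.uint8); k[b[1]:b[3],b[0]:b[2]]=m[b[1]:b[3],b[0]:b[2]]; return cv2.findNonZero(k).reshape(-1,2).astype(float)
red=((H<8)|(H>172))&(S>140)&(V>90); blue=(H>100)&(H<128)&(S>140)&(V>70); gold=(H>10)&(H<30)&(S>70)
Y=.0745; ex=np.array([np.cos(Y),np.sin(Y)]);ey=np.array([-np.sin(Y),np.cos(Y)])
s={}
for n,b in [(1,(270,172,298,203)),(2,(212,172,238,203)),(3,(152,172,180,203))]:
    P=pts(gold,b); x0=(P.min(0)+P.max(0))/2; s[n]=onz('wrist',x0,.031,T)[:2]; print('s',n,len(P),x0,s[n].round(4))
d=s[1]-s[3]; print(np.linalg.norm(d),np.arctan2(-d[0],d[1]))
for n,m,b in [(1,red,(305,212,335,235)),(3,blue,(165,208,195,232))]:
    P=pts(m,b); k=onz('wrist',P.mean(0),.0965,T)[:2]; r=np.array([(k-s[n])@ex,(k-s[n])@ey]); v=r-[.04,0]
    print('k',n,P.mean(0),k.round(4),r.round(4),'r',np.linalg.norm(v).round(4),'ang',np.arctan2(v[1],-v[0]).round(3))
for n,m,b in [('red',red,(305,40,365,110)),('blue',blue,(90,30,160,100))]:
    W=np.array([onz('wrist',p,.042,T)[:2] for p in pts(m,b)],np.float32); print(n,cv2.minAreaRect(W*1000))
E
```

```text
s 1 38 [283.5 186.5] [0.5716 0.1509]
s 2 45 [224.  186.5] [0.577  0.0807]
s 3 40 [165.  186.5] [0.5824 0.0104]
0.14086026271662333 0.07629023814565229
k 1 [318.92142857 222.43571429] [0.5883 0.1867] [0.0193 0.0344] r 0.0402 ang 1.03
k 3 [180.74825175 221.30769231] [0.5979 0.0493] [0.0183 0.0376] r 0.0434 ang 1.049
red ((446.2898254394531, 195.24459838867188), (34.37891387939453, 46.626338958740234), 81.13542938232422)Traceback (most recent call last):
  File "<stdin>", line 15, in <module>
  File "h.py", line 16, in onz
    p,d=ray(name,px,T); return p+d*(z-p[2])/d[2]
        ~~~^^^^^^^^^^^
  File "h.py", line 12, in ray
    c,k=K(name); d=np.array([(px[0]-k[0,2])/k[0,0],(px[1]-k[1,2])/k[1,1]]); u=d.copy()
        ~^^^^^^
  File "h.py", line 4, in K
    c=bot.calibration(name); f=210/np.tan(np.radians(c['fovy'])/2)
ValueError: time passes only in moves, steps and waits
```

```bash
sed -i 's/^def K(name):/from functools import lru_cache\n@lru_cache\ndef K(name):/' h.py; cat >> h.py <<'E'
YAW=.0755
S1=np.array([.5716,.1509]); S3=np.array([.5824,.0106])
def L(s,x,y,z): c,n=np.cos(YAW),np.sin(YAW); return [s[0]+c*x-n*y,s[1]+n*x+c*y,z]
E
python3 - <<'E'
from h import *
plan((L(S1,-.006,.030,.16),YAW),(L(S1,-.006,.030,.103),YAW),(L(S1,.0245,.030,.103),YAW),(L(S1,.01,.030,.103),YAW),(L(S1,.0,.030,.2),YAW))
E
```

```text
t 5.95 tcp [0.5627 0.1443 0.246 ] yaw 0.0772 gap 0.0001 F [ 0.4 -0.2 -0.6]
[-0.0074, 0.0717, 0.172, 0.0, -0.0011, 0.0005] rows>= 1.9
[0.0, 0.0, 0.114, 0.0, 0.0, 0.0] rows>= 1.1
[-0.061, 0.0, 0.0, 0.0, 0.0, 0.0] rows>= 0.6
[0.029, -0.0, 0.0, 0.0, 0.0, 0.0] rows>= 0.3
[0.02, 0.0, -0.194, 0.0, 0.0, 0.0] rows>= 2.0
```

Request:
{"fn": "send_rows", "kwargs": {
  "steps": [
    [[-0.0074, 0.0717, 0.08, 0, 0, 0], [-0.0074, 0.0717, 0.13, 0, 0, 0], [-0.0074, 0.0717, 0.172, 0, 0, 0], [-0.0074, 0.0717, 0.172, 0, 0, 0]]
  ]
}}

```text
t: 6.35
tcp_pos: [0.5616, 0.1801, 0.1573]
ee_rot: [0.121, -3.13, 0.001]
wrist_force: [-0.8, -0.5, 1.0]
finger_gap: -0.0
finger_force: 0.0
```

Request:
{"fn": "send_rows", "kwargs": {
  "steps": [
    [[0, 0, 0.04, 0, 0, 0], [0, 0, 0.08, 0, 0, 0], [0, 0, 0.112, 0, 0, 0], [0, 0, 0.112, 0, 0, 0], [0, 0, 0.112, 0, 0, 0]]
  ]
}}

```text
t: 6.85
tcp_pos: [0.5651, 0.1798, 0.1066]
ee_rot: [-0.12, 3.139, 0.0]
wrist_force: [0.3, 0.8, 0.3]
finger_gap: 0.0003
finger_force: 0.0
```

Request:
{"fn": "send_rows", "kwargs": {
  "steps": [
    [[-0.015, 0, 0, 0, 0, 0], [-0.03, 0, 0, 0, 0, 0], [-0.046, 0, 0, 0, 0, 0], [-0.061, 0, 0, 0, 0, 0], [-0.061, 0, 0, 0, 0, 0]]
  ]
}}

```text
t: 7.35
tcp_pos: [0.5968, 0.1819, 0.1061]
ee_rot: [-0.119, 3.137, -0.0]
wrist_force: [-0.1, 0.1, 0.1]
finger_gap: -0.0003
finger_force: 0.0
```

Request:
{"fn": "send_rows", "kwargs": {
  "steps": [
    [[0, 0, 0, 0, 0, 0], [0.015, 0, 0, 0, 0, 0], [0.029, 0, 0, 0, 0, 0]]
  ]
}}

```text
t: 7.65
tcp_pos: [0.5798, 0.1809, 0.1057]
ee_rot: [0.119, -3.139, -0.0]
wrist_force: [-0.8, -0.0, 0.7]
finger_gap: 0.0006
finger_force: 0.0
```

```bash
python3 - <<'E'
from h import *
pz=-.157; R=(.4457,.1953)
plan((L(S1,0,.030,.2),YAW),([R[0],R[1],.16],pz),([R[0],R[1],.028],pz))
E
```

```text
t 7.65 tcp [0.5798 0.1809 0.1057] yaw 0.0761 gap 0.0006 F [-0.8 -0.   0.7]
[0.0209, 0.0015, -0.1886, 0.0, -0.0001, 0.0002] rows>= 1.9
[0.2444, 0.0475, 0.08, 0.0, 0.0, 0.074] rows>= 2.6
[0.0, 0.0, 0.264, 0.0, 0.0, 0.0] rows>= 2.6
```

Request:
{"fn": "send_rows", "kwargs": {
  "steps": [
    [[0.02, 0, -0.08, 0, 0, 0], [0.02, 0, -0.19, 0, 0, 0], [0.02, 0, -0.19, 0, 0, 0]]
  ],
  "gripper": -0.4
}}

```text
t: 7.95
tcp_pos: [0.5731, 0.1807, 0.2078]
ee_rot: [-0.12, 3.128, 0.002]
wrist_force: [0.7, 0.6, 0.7]
finger_gap: 0.0432
finger_force: 0.0
```

Request:
{"fn": "send_rows", "kwargs": {
  "steps": [
    [[0.1, 0.02, -0.05, 0, 0, 0.04], [0.2, 0.04, -0.1, 0, 0, 0.074], [0.244, 0.0475, -0.1, 0, 0, 0.074], [0.244, 0.0475, -0.1, 0, 0, 0.074], [0.244, 0.0475, -0.1, 0, 0, 0.074]]
  ]
}}

```text
t: 8.45
tcp_pos: [0.4466, 0.1947, 0.2514]
ee_rot: [0.243, 3.13, 0.001]
wrist_force: [0.2, 0.7, -0.7]
finger_gap: 0.0594
finger_force: 0.0
```

```bash
cat >> h.py <<'E'
def pts(m,b=None):
    k=m.astype(np.uint8)
    if b is not None: k=np.zeros(m.shape,np.uint8); k[b[1]:b[3],b[0]:b[2]]=m[b[1]:b[3],b[0]:b[2]]
    n,lab,st,_=cv2.connectedComponentsWithStats(k)
    if n<2: return np.zeros((0,2))
    return cv2.findNonZero((lab==1+st[1:,4].argmax()).astype(np.uint8)).reshape(-1,2).astype(float)
def masks(im):
    H,S,V=cv2.split(cv2.cvtColor(im,cv2.COLOR_RGB2HSV)); return dict(red=((H<8)|(H>172))&(S>140)&(V>90),blue=(H>100)&(H<128)&(S>140)&(V>70))
def box(P,pad,T,z,r):  # pixel box round a world point
    c=proj('wrist',[P[0],P[1],z],T); return [int(max(0,v)) for v in (c[0]-r,c[1]-r,c[0]+r,c[1]+r)]
def relay(im,T,col,P,r=50):
    W=np.array([onz('wrist',p,.042,T)[:2] for p in pts(masks(im)[col],box(P,0,T,.042,r))],np.float32); return cv2.minAreaRect(W*1000)
def knob(im,T,col,s,a):
    P=L(s,.04-.04*np.cos(a),.04*np.sin(a),0); q=pts(masks(im)[col],box(P,0,T,.0965,18))
    if len(q)<20: return None
    k=onz('wrist',q.mean(0),.0965,T)[:2]-s; c,n=np.cos(YAW),np.sin(YAW); v=np.array([c*k[0]+n*k[1]-.04,-n*k[0]+c*k[1]]); return len(q),np.linalg.norm(v),np.arctan2(v[1],-v[0])
E
python3 - <<'E'
from h import *
o,im=shot('wrist','w3.png'); T=pose('wrist',o); np.save('w3.npy',T); print(o['tcp_pos'],o['t'])
print(relay(im,T,'red',(.4457,.1953)), knob(im,T,'red',S1,1.55)); 
pz=-.157; R=(.4457,.1953)
plan(([R[0],R[1],.10],pz),([R[0],R[1],.028],pz))
E
```

```text
[0.44658593 0.19473169 0.25135954] 8.45
((445.0145263671875, 195.55279541015625), (34.0221061706543, 47.153282165527344), 81.12226104736328) (140, np.float64(0.04048419188356444), np.float64(1.536589435412715))
t 8.5 tcp [0.4473 0.1946 0.251 ] yaw -0.1559 gap 0.0597 F [ 0.1 -0.7 -0.3]
[0.0038, 0.0009, 0.3019, 0.0001, 0.0004, 0.0004] rows>= 3.0
[0.0, 0.0, 0.144, 0.0, 0.0, 0.0] rows>= 1.4
```

Request:
{"fn": "send_rows", "kwargs": {
  "steps": [
    [[0.004, 0.001, 0.1, 0, 0, 0], [0.004, 0.001, 0.19, 0, 0, 0], [0.004, 0.001, 0.28, 0, 0, 0], [0.004, 0.001, 0.32, 0, 0, 0], [0.004, 0.001, 0.32, 0, 0, 0]]
  ]
}}

```text
t: 9.0
tcp_pos: [0.4434, 0.1945, 0.0869]
ee_rot: [-0.246, -3.124, 0.003]
wrist_force: [-0.3, 0.0, -0.0]
finger_gap: 0.06
finger_force: 0.0
```

Request:
{"fn": "send_rows", "kwargs": {
  "steps": [
    [[0, 0, 0.04, 0, 0, 0], [0, 0, 0.08, 0, 0, 0], [0, 0, 0.11, 0, 0, 0], [0, 0, 0.125, 0, 0, 0], [0, 0, 0.125, 0, 0, 0]]
  ]
}}

```text
t: 9.5
tcp_pos: [0.4458, 0.1952, 0.0282]
ee_rot: [-0.246, -3.132, 0.0]
wrist_force: [-0.8, -0.7, 0.1]
finger_gap: 0.0596
finger_force: 0.0
```

Request:
{"fn": "send_rows", "kwargs": {
  "steps": [
    [[0, 0, 0, 0, 0, 0], [0, 0, 0, 0, 0, 0], [0, 0, 0, 0, 0, 0], [0, 0, 0, 0, 0, 0], [0, 0, 0, 0, 0, 0]]
  ],
  "gripper": 1
}}

```text
t: 10.0
tcp_pos: [0.4464, 0.1956, 0.0295]
ee_rot: [0.245, 3.129, 0.001]
wrist_force: [0.7, -0.7, 6.5]
finger_gap: 0.0331
finger_force: 41.1
```

```bash
python3 - <<'E'
from h import *
o=bot.get_obs(); p=o['tcp_pos']; z=p[2]
print(z)
plan(([p[0],p[1],z+.10],-.157),([.51,.173,z+.1],YAW),(L(S1,0,0,z+.1),YAW),(L(S1,0,0,z+.045),YAW))
E
```

```text
0.02947474214534331
t 10.0 tcp [0.4464 0.1956 0.0295] yaw -0.1563 gap 0.0331 F [ 0.7 -0.7  6.5]
[-0.0005, 0.0002, -0.2, 0.0003, 0.0008, 0.0002] rows>= 2.0
[-0.1327, -0.0247, 0.0, 0.0, 0.0, -0.074] rows>= 1.6
[-0.1195, -0.0534, 0.0, 0.0, 0.0, 0.0] rows>= 1.3
[0.0, 0.0, 0.11, 0.0, 0.0, 0.0] rows>= 1.1
```

Request:
{"fn": "send_rows", "kwargs": {
  "steps": [
    [[0, 0, -0.03, 0, 0, 0], [0, 0, -0.1, 0, 0, 0], [0, 0, -0.17, 0, 0, 0], [0, 0, -0.2, 0, 0, 0], [0, 0, -0.2, 0, 0, 0]]
  ]
}}

```text
t: 10.5
tcp_pos: [0.4468, 0.1958, 0.1308]
ee_rot: [0.245, 3.127, 0.002]
wrist_force: [-0.0, 0.3, -2.2]
finger_gap: 0.0335
finger_force: 40.2
```

Request:
{"fn": "send_rows", "kwargs": {
  "steps": [
    [[-0.06, -0.012, 0, 0, 0, -0.035], [-0.1327, -0.0247, 0, 0, 0, -0.074], [-0.1327, -0.0247, 0, 0, 0, -0.074]]
  ]
}}

```text
t: 10.8
tcp_pos: [0.5126, 0.1714, 0.1274]
ee_rot: [-0.121, 3.137, -0.001]
wrist_force: [0.1, -0.7, -1.4]
finger_gap: 0.0334
finger_force: 40.2
```

Request:
{"fn": "send_rows", "kwargs": {
  "steps": [
    [[-0.06, -0.027, 0, 0, 0, 0], [-0.1, -0.045, 0, 0, 0, 0], [-0.1215, -0.0534, 0, 0, 0, 0], [-0.1215, -0.0534, 0, 0, 0, 0], [-0.1215, -0.0534, 0, 0, 0, 0]]
  ]
}}

```text
t: 11.3
tcp_pos: [0.57, 0.1511, 0.1273]
ee_rot: [0.119, -3.136, -0.0]
wrist_force: [0.5, 0.3, -1.4]
finger_gap: 0.0333
finger_force: 40.2
```

```bash
python3 - <<'E'
from h import *
plan((L(S1,.001,0,.0295+.045),YAW),(L(S1,.001,0,.0295+.031),YAW))
E
```

```text
t 11.3 tcp [0.57   0.1511 0.1273] yaw 0.0759 gap 0.0333 F [ 0.5  0.3 -1.4]
[-0.0055, -0.0007, 0.1056, 0.0001, -0.0009, 0.0001] rows>= 1.1
[0.0, 0.0, 0.028, 0.0, 0.0, 0.0] rows>= 0.3
```

Request:
{"fn": "send_rows", "kwargs": {
  "steps": [
    [[-0.005, 0, 0.03, 0, 0, 0], [-0.005, 0, 0.06, 0, 0, 0], [-0.005, 0, 0.09, 0, 0, 0], [-0.005, 0, 0.1, 0, 0, 0], [-0.005, 0, 0.1, 0, 0, 0]]
  ]
}}

```text
t: 11.8
tcp_pos: [0.5725, 0.1514, 0.0769]
ee_rot: [0.12, -3.136, 0.0]
wrist_force: [0.0, -0.2, -1.1]
finger_gap: 0.0334
finger_force: 40.2
```

Request:
{"fn": "send_rows", "kwargs": {
  "steps": [
    [[0, 0, 0.008, 0, 0, 0], [0, 0, 0.016, 0, 0, 0], [0, 0, 0.022, 0, 0, 0], [0, 0, 0.022, 0, 0, 0]]
  ]
}}

```text
t: 12.2
tcp_pos: [0.5743, 0.1511, 0.0683]
ee_rot: [-0.12, 3.138, 0.0]
wrist_force: [-1.7, 0.2, 4.4]
finger_gap: 0.0335
finger_force: 41.1
```

Request:
{"fn": "send_rows", "kwargs": {
  "steps": [
    [[0, 0, 0, 0, 0, 0], [0, 0, 0, 0, 0, 0]]
  ]
}}

```text
t: 12.4
tcp_pos: [0.5743, 0.1511, 0.0683]
ee_rot: [-0.12, 3.138, 0.0]
wrist_force: [-2.3, 0.1, 5.5]
finger_gap: 0.0338
finger_force: 41.1
```

```bash
python3 - <<'E'
from h import *
o,im=shot('wrist','w4.png'); T=pose('wrist',o); np.save('w4.npy',T)
x,y=[int(v) for v in proj('wrist',[S1[0],S1[1],.06],T)]; print(x,y)
cv2.imwrite('pics/c4.png',cv2.resize(im[max(0,y-75):y+75,x-100:x+100,::-1],None,fx=4,fy=4,interpolation=cv2.INTER_CUBIC))
plan((L(S1,.001,0,.0605),YAW))
E
```

```text
277 267
t 12.45 tcp [0.5743 0.1511 0.0683] yaw 0.0761 gap 0.0332 F [-2.4  0.3  6. ]
[0.0035, -0.0, 0.0156, 0.0, 0.0004, 0.0002] rows>= 0.2
```

View pics/c4.png

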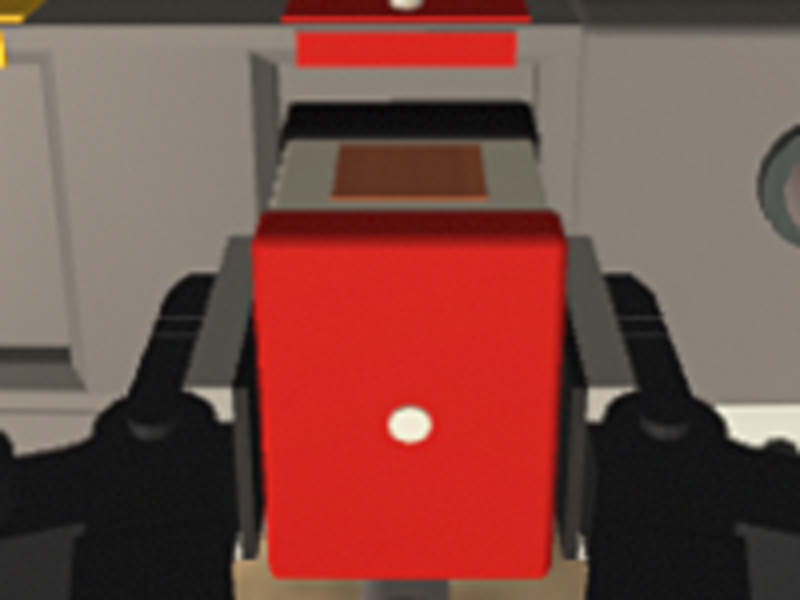

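```bash
python3 - <<'E'
from h import *
T=np.load('w4.npy')
for v in (52,62,102,): print(onz('wrist',(277+3,192+v/4-.4),.039,T).round(4))
for u,v in ((262,240),(558,240),(272,575),(548,575),(410,425)): print(onz('wrist',(177+u/4-.4,192+v/4-.4),.039+.042,T).round(4))
E
```

```text
[0.5447 0.15   0.039 ]
[0.5461 0.1501 0.039 ]
[0.552  0.1506 0.039 ]
[0.5528 0.1344 0.081 ]
[0.5503 0.1657 0.081 ]
[0.5974 0.1371 0.081 ]
[0.5949 0.1698 0.081 ]
[0.5748 0.1518 0.081 ]
```

The relay sits ~2.7 mm too far back, resting on the chamfer. Shift toward the robot and lower.

Request:
{"fn": "send_rows", "kwargs": {
  "steps": [
    [[0, 0, -0.006, 0, 0, 0], [0.0056, -0.0008, -0.006, 0, 0, 0], [0.0056, -0.0008, -0.006, 0, 0, 0]]
  ]
}}

```text
t: 12.75
tcp_pos: [0.5707, 0.1503, 0.0701]
ee_rot: [0.119, -3.139, 0.0]
wrist_force: [0.4, 0.1, -2.0]
finger_gap: 0.0333
finger_force: 40.3
```

Request:
{"fn": "send_rows", "kwargs": {
  "steps": [
    [[0, 0, 0.006, 0, 0, 0], [0, 0, 0.012, 0, 0, 0], [0, 0, 0.016, 0, 0, 0], [0, 0, 0.016, 0, 0, 0]]
  ]
}}

```text
t: 13.15
tcp_pos: [0.5709, 0.1504, 0.0617]
ee_rot: [0.12, -3.138, 0.0]
wrist_force: [0.8, -0.8, -1.7]
finger_gap: 0.0336
finger_force: 40.3
```

Request:
{"fn": "send_rows", "kwargs": {
  "steps": [
    [[0, 0, 0.004, 0, 0, 0], [0, 0, 0.008, 0, 0, 0], [0, 0, 0.008, 0, 0, 0]]
  ]
}}

```text
t: 13.45
tcp_pos: [0.5714, 0.1504, 0.0604]
ee_rot: [-0.12, 3.138, -0.0]
wrist_force: [-5.2, -0.3, 14.1]
finger_gap: 0.0339
finger_force: 42.0
```

Request:
{"fn": "send_rows", "kwargs": {
  "steps": [
    [[0, 0, -0.004, 0, 0, 0], [0, 0, -0.004, 0, 0, 0], [0, 0, -0.004, 0, 0, 0], [0, 0, -0.004, 0, 0, 0]]
  ],
  "gripper": 0
}}

```text
t: 13.85
tcp_pos: [0.5712, 0.1504, 0.0601]
ee_rot: [0.12, -3.139, 0.0]
wrist_force: [0.4, 1.0, -0.3]
finger_gap: 0.0427
finger_force: 0.0
```

Request:
{"fn": "send_rows", "kwargs": {
  "steps": [
    [[0, 0, -0.04, 0, 0, 0], [0, 0, -0.1, 0, 0, 0], [0, 0, -0.2, 0, 0, 0], [0, 0, -0.2, 0, 0, 0], [0, 0, -0.2, 0, 0, 0]]
  ]
}}

```text
t: 14.35
tcp_pos: [0.5721, 0.1505, 0.1617]
ee_rot: [-0.12, 3.136, 0.0]
wrist_force: [-0.7, -0.4, -0.9]
finger_gap: 0.0427
finger_force: 0.0
```

```bash
python3 - <<'E'
from h import *
plan((L(S1,.066,.030,.16),YAW),(L(S1,.066,.030,.106),YAW),(L(S1,.0235,.030,.106),YAW),(L(S1,.04,.030,.106),YAW),(L(S1,.04,.03,.13),YAW),(L(S1,.009,.05,.13),YAW),(L(S1,.009,.05,.108),YAW),(L(S1,.009,.0205,.108),YAW))
E
```

```text
t 14.35 tcp [0.5721 0.1505 0.1617] yaw 0.0762 gap 0.0427 F [-0.7 -0.4 -0.9]
[-0.131, 0.0608, 0.0039, -0.0, 0.0011, 0.0002] rows>= 1.4
[0.0, 0.0, 0.108, 0.0, 0.0, 0.0] rows>= 1.1
[0.085, 0.0, 0.0, 0.0, 0.0, 0.0] rows>= 0.8
[-0.033, -0.0, 0.0, 0.0, 0.0, 0.0] rows>= 0.3
[0.0, 0.0, -0.048, 0.0, 0.0, 0.0] rows>= 0.5
[0.062, 0.04, 0.0, 0.0, 0.0, 0.0] rows>= 0.7
[0.0, 0.0, 0.044, 0.0, 0.0, 0.0] rows>= 0.4
[-0.0, -0.059, 0.0, 0.0, 0.0, 0.0] rows>= 0.6
```

Request:
{"fn": "send_rows", "kwargs": {
  "steps": [
    [[-0.07, 0.03, 0, 0, 0, 0], [-0.131, 0.061, 0, 0, 0, 0], [-0.131, 0.061, 0, 0, 0, 0], [-0.131, 0.061, 0, 0, 0, 0]]
  ],
  "gripper": 1
}}

```text
t: 14.75
tcp_pos: [0.6332, 0.1859, 0.1577]
ee_rot: [0.12, -3.135, 0.001]
wrist_force: [0.2, 0.3, 0.0]
finger_gap: -0.0003
finger_force: 0.0
```

Request:
{"fn": "send_rows", "kwargs": {
  "steps": [
    [[0, 0, 0.04, 0, 0, 0], [0, 0, 0.08, 0, 0, 0], [0, 0, 0.11, 0, 0, 0], [0, 0, 0.11, 0, 0, 0], [0, 0, 0.11, 0, 0, 0]]
  ]
}}

```text
t: 15.25
tcp_pos: [0.6337, 0.1856, 0.1052]
ee_rot: [0.119, -3.138, 0.0]
wrist_force: [0.3, -0.4, 0.4]
finger_gap: 0.0002
finger_force: 0.0
```

Request:
{"fn": "send_rows", "kwargs": {
  "steps": [
    [[0.02, 0, 0, 0, 0, 0], [0.04, 0, 0, 0, 0, 0], [0.06, 0, 0, 0, 0, 0], [0.085, 0, 0, 0, 0, 0], [0.085, 0, 0, 0, 0, 0]]
  ]
}}

```text
t: 15.75
tcp_pos: [0.5927, 0.1815, 0.1071]
ee_rot: [-0.12, 3.134, -0.002]
wrist_force: [4.9, -2.6, 0.4]
finger_gap: 0.0004
finger_force: 2.3
```

Request:
{"fn": "send_rows", "kwargs": {
  "steps": [
    [[0, 0, 0, 0, 0, 0], [-0.033, 0, 0, 0, 0, 0], [-0.033, 0, -0.05, 0, 0, 0], [-0.033, 0, -0.05, 0, 0, 0]]
  ]
}}

```text
t: 16.15
tcp_pos: [0.6092, 0.1843, 0.1334]
ee_rot: [-0.12, 3.135, 0.001]
wrist_force: [-0.3, -0.0, -0.2]
finger_gap: -0.0
finger_force: 0.0
```

```bash
python3 - <<'E'
from h import *
o,im=shot('wrist','w5.png'); T=pose('wrist',o); print(knob(im,T,'red',S1,.6)) 
plan((L(S1,.009,.05,.13),YAW),(L(S1,.009,.05,.108),YAW),(L(S1,.009,.0205,.108),YAW))
E
```

```text
(412, np.float64(0.0411230422044111), np.float64(0.5917163644808983))
t 16.2 tcp [0.6085 0.1842 0.132 ] yaw 0.0763 gap -0.0002 F [0.3 0.9 0. ]
[0.0605, 0.0391, 0.0039, 0.0001, 0.0008, 0.0003] rows>= 0.7
[0.0, 0.0, 0.044, 0.0, 0.0, 0.0] rows>= 0.4
[-0.0, -0.059, 0.0, 0.0, 0.0, 0.0] rows>= 0.6
```

Request:
{"fn": "send_rows", "kwargs": {
  "steps": [
    [[0, 0.039, 0, 0, 0, 0], [0.03, 0.039, 0, 0, 0, 0], [0.0605, 0.039, 0, 0, 0, 0], [0.0605, 0.039, 0, 0, 0, 0]]
  ]
}}

```text
t: 16.6
tcp_pos: [0.5735, 0.2013, 0.1294]
ee_rot: [0.121, -3.135, 0.0]
wrist_force: [-0.1, 0.2, -0.6]
finger_gap: -0.0001
finger_force: 0.0
```

Request:
{"fn": "send_rows", "kwargs": {
  "steps": [
    [[0, 0, 0.02, 0, 0, 0], [0, 0, 0.046, 0, 0, 0], [0, 0, 0.046, 0, 0, 0], [0, 0, 0.046, 0, 0, 0]]
  ]
}}

```text
t: 17.0
tcp_pos: [0.5765, 0.2008, 0.1061]
ee_rot: [0.119, -3.137, 0.0]
wrist_force: [-0.2, 0.3, 0.5]
finger_gap: 0.0001
finger_force: 0.0
```

Request:
{"fn": "send_rows", "kwargs": {
  "steps": [
    [[0, -0.015, 0, 0, 0, 0], [0, -0.03, 0, 0, 0, 0], [0, -0.045, 0, 0, 0, 0], [0, -0.058, 0, 0, 0, 0], [0, -0.058, 0, 0, 0, 0]]
  ]
}}

```text
t: 17.5
tcp_pos: [0.5773, 0.1713, 0.1078]
ee_rot: [0.118, -3.136, -0.001]
wrist_force: [-5.0, 0.9, 5.3]
finger_gap: 0.0001
finger_force: 3.6
```

Request:
{"fn": "send_rows", "kwargs": {
  "steps": [
    [[0, 0.02, 0, 0, 0, 0], [0, 0.03, -0.04, 0, 0, 0], [0.07, 0, -0.2, 0, 0, 0], [0.07, 0, -0.24, 0, 0, 0], [0.07, 0, -0.24, 0, 0, 0]]
  ]
}}

```text
t: 18.0
tcp_pos: [0.5461, 0.1693, 0.234]
ee_rot: [-0.119, 3.128, 0.001]
wrist_force: [1.5, -0.3, 0.5]
finger_gap: -0.0
finger_force: 0.0
```

```bash
python3 - <<'E'
from h import *
o,im=shot('wrist','w6.png'); T=pose('wrist',o); print(o['tcp_pos'],proj('wrist',[*S1,.0965],T))
x,y=[int(v) for v in proj('wrist',[*S1,.09],T)]
cv2.imwrite('pics/c6.png',cv2.resize(im[max(0,y-75):y+75,max(0,x-100):x+100,::-1],None,fx=4,fy=4,interpolation=cv2.INTER_CUBIC))
E
```

```text
[0.54611098 0.16930979 0.23402612] [257.10119705 220.14512588]
```

View pics/c6.png

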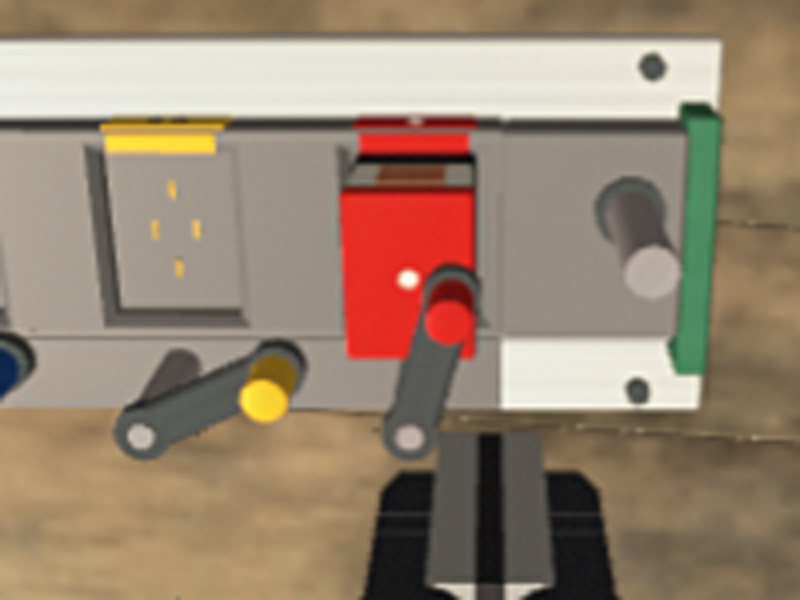

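Relay 1 is seated in socket 1, but the lever is still slightly open (knob at crop (449,318), pivot (410,437)).

```bash
python3 - <<'E'
from h import *
o=bot.get_obs(); T=pose('wrist',o); 
T=pose('wrist',dict(ee_rot=[-0.119,3.128,.001],tcp_pos=[0.54611098,0.16930979,0.23402612]))
x,y=[int(v) for v in proj('wrist',[*S1,.09],T)]
for (u,v),z in (((449,318),.0975),((410,437),.0815),((140,437),.0815)):
    k=onz('wrist',(x-100+u/4-.4,y-75+v/4-.4),z,T)[:2]-S1; c,n=np.cos(YAW),np.sin(YAW); print((c*k[0]+n*k[1]).round(4),(-n*k[0]+c*k[1]).round(4))
plan((L(S1,.009,.045,.14),YAW),(L(S1,.009,.038,.108),YAW),(L(S1,.009,.012,.108),YAW))
E
```

```text
0.0006 0.0112
0.0407 0.0001
0.041 -0.0707
t 18.05 tcp [0.5459 0.1693 0.2327] yaw 0.0759 gap 0.0003 F [0.4 0.1 0.3]
[-0.0648, 0.0494, 0.1859, 0.0, 0.0031, 0.0001] rows>= 2.0
[0.0, -0.014, 0.064, 0.0, 0.0, 0.0] rows>= 0.7
[-0.0, -0.052, 0.0, 0.0, 0.0, 0.0] rows>= 0.5
```

```bash
python3 - <<'E'
from h import *
plan((L(S1,-.002,0,.15),YAW),(L(S1,-.002,0,.102),YAW))
E
```

```text
t 18.05 tcp [0.5459 0.1693 0.2327] yaw 0.0759 gap 0.0003 F [0.4 0.1 0.3]
[-0.0429, -0.0406, 0.1657, 0.0, 0.0031, 0.0001] rows>= 1.8
[0.0, 0.0, 0.096, 0.0, 0.0, 0.0] rows>= 1.0
```

Request:
{"fn": "send_rows", "kwargs": {
  "steps": [
    [[-0.02, -0.02, 0.06, 0, 0, 0], [-0.043, -0.041, 0.12, 0, 0, 0], [-0.043, -0.041, 0.166, 0, 0, 0], [-0.043, -0.041, 0.166, 0, 0, 0], [-0.043, -0.041, 0.166, 0, 0, 0]]
  ],
  "gripper": 0,
  "squeeze": 20
}}

```text
t: 18.55
tcp_pos: [0.5666, 0.1506, 0.1435]
ee_rot: [0.119, -3.137, 0.0]
wrist_force: [0.3, 0.2, 0.3]
finger_gap: 0.0426
finger_force: 0.0
```

Request:
{"fn": "send_rows", "kwargs": {
  "steps": [
    [[0, 0, 0.03, 0, 0, 0], [0, 0, 0.06, 0, 0, 0], [0, 0, 0.08, 0, 0, 0], [0, 0, 0.092, 0, 0, 0], [0, 0, 0.092, 0, 0, 0]]
  ]
}}

```text
t: 19.05
tcp_pos: [0.5668, 0.1507, 0.0982]
ee_rot: [0.12, -3.139, 0.0]
wrist_force: [0.2, -0.1, -0.6]
finger_gap: 0.0427
finger_force: 0.0
```

```bash
python3 - <<'E'
from h import *
plan((L(S1,-.002,0,.102),YAW))
E
```

```text
t 19.05 tcp [0.5668 0.1507 0.0982] yaw 0.0763 gap 0.0427 F [ 0.2 -0.1 -0.6]
[-0.0055, -0.0004, -0.0075, -0.0, -0.0001, 0.0003] rows>= 0.1
```

Close on the knob (raising slightly), then check.

Request:
{"fn": "send_rows", "kwargs": {
  "steps": [
    [[-0.006, 0, -0.0075, 0, 0, 0], [-0.006, 0, -0.0075, 0, 0, 0]]
  ]
}}

```text
t: 19.25
tcp_pos: [0.5714, 0.151, 0.1036]
ee_rot: [-0.12, 3.136, 0.0]
wrist_force: [0.1, 0.4, -0.4]
finger_gap: 0.0425
finger_force: 0.0
```

Request:
{"fn": "send_rows", "kwargs": {
  "steps": [
    [[0, 0, 0, 0, 0, 0], [0, 0, 0, 0, 0, 0], [0, 0, 0, 0, 0, 0], [0, 0, 0, 0, 0, 0], [0, 0, 0, 0, 0, 0]]
  ],
  "gripper": 1
}}

```text
t: 19.75
tcp_pos: [0.5698, 0.1511, 0.1024]
ee_rot: [-0.12, 3.139, 0.0]
wrist_force: [-2.5, 2.2, 5.0]
finger_gap: 0.0107
finger_force: 19.6
```

```bash
python3 - <<'E'
from h import *
plan((L(S1,-.002,0,.102),YAW))
E
```

```text
t 19.75 tcp [0.5698 0.1511 0.1024] yaw 0.0763 gap 0.0107 F [-2.5  2.2  5. ]
[0.0005, -0.0006, 0.0009, 0.0001, 0.0, 0.0003] rows>= 0.0
```

Request:
{"fn": "send_rows", "kwargs": {
  "steps": [
    [[0, 0, 0, 0, 0, 0], [0, 0, 0, 0, 0, 0], [0, 0, 0, 0, 0, 0]]
  ],
  "gripper": 0.2
}}

```text
t: 20.05
tcp_pos: [0.57, 0.1505, 0.1018]
ee_rot: [0.119, -3.139, 0.001]
wrist_force: [-0.6, 0.5, -0.2]
finger_gap: 0.0343
finger_force: 0.0
```

Request:
{"fn": "send_rows", "kwargs": {
  "steps": [
    [[0, 0, -0.05, 0, 0, 0], [0, 0, -0.15, 0, 0, 0], [0.03, -0.06, -0.25, 0, 0, 0], [0.03, -0.12, -0.3, 0, 0, 0], [0.03, -0.16, -0.3, 0, 0, 0]]
  ]
}}

```text
t: 20.55
tcp_pos: [0.5636, 0.0679, 0.258]
ee_rot: [-0.119, 3.129, -0.004]
wrist_force: [0.7, -0.6, -0.5]
finger_gap: 0.0338
finger_force: 0.0
```

Request:
{"fn": "send_rows", "kwargs": {
  "steps": [
    [[0, 0, 0, 0, 0, 0], [0, 0, 0, 0, 0, 0]]
  ],
  "gripper": 1
}}

```text
t: 20.75
tcp_pos: [0.5608, 0.0697, 0.2516]
ee_rot: [0.117, -3.139, -0.001]
wrist_force: [-0.4, -0.2, 0.3]
finger_gap: 0.0061
finger_force: 0.0
```

```bash
python3 - <<'E'
from h import *
o,im=shot('wrist','w7.png'); T=pose('wrist',o); np.save('w7.npy',T); print(o['tcp_pos'],o['t'])
print(proj('wrist',L(S1,0,0,.0975),T)); print('k3',knob(im,T,'blue',S3,1.03)); print(relay(im,T,'blue',(.452,-.029)))
plan((L(S3,-.006,.030,.16),YAW),(L(S3,-.006,.030,.105),YAW),(L(S3,.0245,.030,.105),YAW),(L(S3,.01,.030,.105),YAW))
E
```

```text
[0.56082103 0.06968552 0.25162259] 20.75
[358.75933389 208.92056411]
k3 (102, np.float64(0.04120926917989619), np.float64(1.040402656967431))
((452.82904052734375, -28.936410903930664), (45.60713577270508, 33.80136489868164), 23.203752517700195)
t 20.8 tcp [0.5606 0.0703 0.2512] yaw 0.0757 gap 0.0003 F [ 0.1  0.8 -0.1]
[-0.0228, -0.0624, 0.1823, 0.0002, -0.0005, 0.0001] rows>= 1.9
[0.0, 0.0, 0.11, 0.0, 0.0, 0.0] rows>= 1.1
[-0.061, -0.0, 0.0, 0.0, 0.0, 0.0] rows>= 0.6
[0.029, 0.0, 0.0, 0.0, 0.0, 0.0] rows>= 0.3
```

View pics/w7.png

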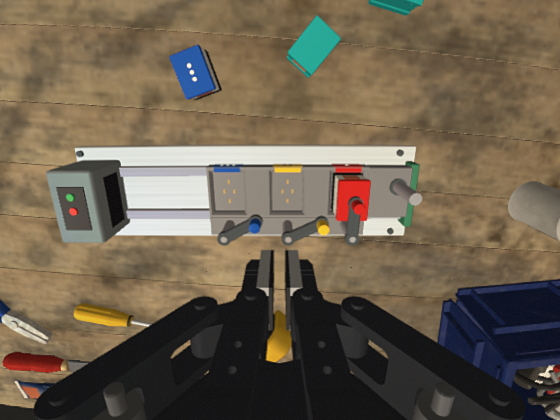

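Red lever is shut (knob at (359,209), as predicted) and the blue relay hasn't moved (194,71). Opening lever 3.

Request:
{"fn": "send_rows", "kwargs": {
  "steps": [
    [[-0.01, -0.03, 0.07, 0, 0, 0], [-0.023, -0.062, 0.13, 0, 0, 0], [-0.023, -0.062, 0.182, 0, 0, 0], [-0.023, -0.062, 0.182, 0, 0, 0]]
  ]
}}

```text
t: 21.2
tcp_pos: [0.5717, 0.041, 0.1561]
ee_rot: [0.12, -3.129, -0.003]
wrist_force: [-0.7, -0.2, 0.3]
finger_gap: -0.0001
finger_force: 0.0
```

Request:
{"fn": "send_rows", "kwargs": {
  "steps": [
    [[0, 0, 0.04, 0, 0, 0], [0, 0, 0.08, 0, 0, 0], [0, 0, 0.11, 0, 0, 0], [0, 0, 0.11, 0, 0, 0], [0, 0, 0.11, 0, 0, 0]]
  ]
}}

```text
t: 21.7
tcp_pos: [0.5753, 0.0407, 0.107]
ee_rot: [-0.121, 3.139, 0.0]
wrist_force: [0.7, -0.2, 0.6]
finger_gap: -0.0003
finger_force: 0.0
```

Request:
{"fn": "send_rows", "kwargs": {
  "steps": [
    [[-0.015, 0, 0, 0, 0, 0], [-0.03, 0, 0, 0, 0, 0], [-0.046, 0, 0, 0, 0, 0], [-0.063, 0, 0, 0, 0, 0], [-0.063, 0, 0, 0, 0, 0]]
  ]
}}

```text
t: 22.2
tcp_pos: [0.6082, 0.042, 0.1064]
ee_rot: [-0.119, 3.137, -0.001]
wrist_force: [-0.2, -0.7, -0.8]
finger_gap: 0.0003
finger_force: 0.0
```

Request:
{"fn": "send_rows", "kwargs": {
  "steps": [
    [[0, 0, 0, 0, 0, 0], [0.03, 0, 0, 0, 0, 0], [0.05, 0, -0.1, 0, 0, 0], [0.05, 0, -0.18, 0, 0, 0]]
  ],
  "gripper": -0.4
}}

```text
t: 22.6
tcp_pos: [0.5796, 0.0405, 0.1964]
ee_rot: [0.119, -3.136, -0.001]
wrist_force: [1.3, -0.6, 1.1]
finger_gap: 0.0584
finger_force: 0.0
```

```bash
python3 - <<'E'
from h import *
y=np.radians(23.9)
plan(([.4528,-.0289,.24],y))
E
```

```text
t 22.6 tcp [0.5796 0.0405 0.1964] yaw 0.0759 gap 0.0584 F [ 1.3 -0.6  1.1]
[0.2637, -0.1191, -0.0865, 0.0004, -0.001, -0.1086] rows>= 3.0
```

Request:
{"fn": "send_rows", "kwargs": {
  "steps": [
    [[0.08, -0.04, -0.04, 0, 0, -0.036], [0.16, -0.08, -0.086, 0, 0, -0.072], [0.264, -0.119, -0.086, 0, 0, -0.1086], [0.264, -0.119, -0.086, 0, 0, -0.1086], [0.264, -0.119, -0.086, 0, 0, -0.1086]]
  ]
}}

```text
t: 23.1
tcp_pos: [0.4536, -0.0294, 0.2397]
ee_rot: [-0.646, 3.073, -0.001]
wrist_force: [-0.2, 0.2, 0.4]
finger_gap: 0.06
finger_force: 0.0
```

Request:
{"fn": "send_rows", "kwargs": {
  "steps": [
    [[0, 0, 0, 0, 0, 0]]
  ]
}}

```text
t: 23.2
tcp_pos: [0.4553, -0.029, 0.2395]
ee_rot: [-0.648, 3.072, -0.001]
wrist_force: [-0.2, -0.1, 0.1]
finger_gap: 0.0597
finger_force: 0.0
```

```bash
python3 - <<'E'
from h import *
o,im=shot('wrist','w8.png'); T=pose('wrist',o); print(o['tcp_pos'],o['t'])
r=relay(im,T,'blue',(.4528,-.0289),60); print(r, knob(im,T,'blue',S3,1.55)); 
y=np.radians(23.9)
plan(([.4528,-.0289,.08],y),([.4528,-.0289,.028],y))
E
```

```text
[ 0.45529829 -0.0290172   0.23948422] 23.2
((452.6043701171875, -29.50079345703125), (44.4838981628418, 32.61561584472656), 23.865856170654297) (108, np.float64(0.03809343499570891), np.float64(1.5486447935273406))
t 23.25 tcp [ 0.4555 -0.0289  0.2393] yaw 0.4168 gap 0.06 F [ 1.2  0.7 -0.2]
[0.0053, 0.0023, 0.3185, -0.0002, 0.0004, -0.0001] rows>= 3.2
[0.0, 0.0, 0.104, 0.0, 0.0, 0.0] rows>= 1.0
```

Request:
{"fn": "send_rows", "kwargs": {
  "steps": [
    [[0.006, 0.002, 0.09, 0, 0, 0], [0.006, 0.002, 0.18, 0, 0, 0], [0.006, 0.002, 0.27, 0, 0, 0], [0.006, 0.002, 0.318, 0, 0, 0], [0.006, 0.002, 0.318, 0, 0, 0]]
  ]
}}

```text
t: 23.75
tcp_pos: [0.4494, -0.028, 0.0765]
ee_rot: [0.65, -3.066, -0.007]
wrist_force: [-0.5, -0.1, 0.8]
finger_gap: 0.0599
finger_force: 0.0
```

Request:
{"fn": "send_rows", "kwargs": {
  "steps": [
    [[0, 0, 0.03, 0, 0, 0], [0, 0, 0.06, 0, 0, 0], [0, 0, 0.09, 0, 0, 0], [0, 0, 0.104, 0, 0, 0], [0, 0, 0.104, 0, 0, 0]]
  ]
}}

```text
t: 24.25
tcp_pos: [0.4518, -0.0291, 0.0281]
ee_rot: [0.651, -3.073, -0.0]
wrist_force: [-0.5, -0.5, -0.8]
finger_gap: 0.0597
finger_force: 0.0
```

Request:
{"fn": "send_rows", "kwargs": {
  "steps": [
    [[0, 0, 0, 0, 0, 0], [0, 0, 0, 0, 0, 0], [0, 0, 0, 0, 0, 0], [0, 0, 0, 0, 0, 0], [0, 0, 0, 0, 0, 0]]
  ],
  "gripper": 1,
  "squeeze": 40
}}

```text
t: 24.75
tcp_pos: [0.4522, -0.0295, 0.0291]
ee_rot: [-0.65, 3.071, -0.002]
wrist_force: [-0.3, 1.0, 6.0]
finger_gap: 0.0336
finger_force: 40.7
```

```bash
python3 - <<'E'
from h import *
o=bot.get_obs(); p=o['tcp_pos']; z=p[2]; y=np.radians(23.9); d=(p[:2]-[.4527,-.0292])@[np.cos(y),np.sin(y)]; print('offset along relay x',d)
plan(([p[0],p[1],z+.10],y),([.52,-.01,z+.1],YAW),(L(S3,d,0,z+.1),YAW),(L(S3,d,0,z+.045),YAW))
E
```

```text
offset along relay x -0.0006160194016988457
t 24.75 tcp [ 0.4522 -0.0295  0.0291] yaw 0.4172 gap 0.0336 F [-0.3  1.   6. ]
[-0.0004, -0.0003, -0.2, -0.0005, 0.0006, 0.0] rows>= 2.0
[-0.1398, -0.0193, 0.0, 0.0, 0.0, 0.1087] rows>= 2.3
[-0.1263, 0.0317, 0.0, 0.0, 0.0, 0.0] rows>= 1.3
[0.0, 0.0, 0.11, 0.0, 0.0, 0.0] rows>= 1.1
```

Request:
{"fn": "send_rows", "kwargs": {
  "steps": [
    [[0, 0, -0.03, 0, 0, 0], [0, 0, -0.1, 0, 0, 0], [0, 0, -0.17, 0, 0, 0], [0, 0, -0.2, 0, 0, 0], [0, 0, -0.2, 0, 0, 0]]
  ]
}}

```text
t: 25.25
tcp_pos: [0.4527, -0.0298, 0.1305]
ee_rot: [-0.65, 3.069, -0.004]
wrist_force: [0.5, -0.1, -0.9]
finger_gap: 0.0336
finger_force: 40.0
```

Request:
{"fn": "send_rows", "kwargs": {
  "steps": [
    [[-0.05, -0.006, 0, 0, 0, 0.04], [-0.1, -0.013, 0, 0, 0, 0.08], [-0.14, -0.019, 0, 0, 0, 0.109], [-0.14, -0.019, 0, 0, 0, 0.109]]
  ]
}}

```text
t: 25.65
tcp_pos: [0.5204, -0.0092, 0.1267]
ee_rot: [0.117, -3.139, -0.001]
wrist_force: [-0.9, 0.3, -0.9]
finger_gap: 0.0334
finger_force: 40.0
```

Request:
{"fn": "send_rows", "kwargs": {
  "steps": [
    [[-0.06, 0.015, 0, 0, 0, 0], [-0.1, 0.025, 0, 0, 0, 0], [-0.124, 0.031, 0, 0, 0, 0], [-0.124, 0.031, 0, 0, 0, 0], [-0.124, 0.031, 0, 0, 0, 0]]
  ]
}}

```text
t: 26.15
tcp_pos: [0.578, 0.0104, 0.1269]
ee_rot: [0.12, -3.136, -0.001]
wrist_force: [-0.4, -0.9, -1.3]
finger_gap: 0.0334
finger_force: 40.0
```

Request:
{"fn": "send_rows", "kwargs": {
  "steps": [
    [[0, 0, 0.03, 0, 0, 0], [0, 0, 0.06, 0, 0, 0], [0, 0, 0.09, 0, 0, 0], [0, 0, 0.1, 0, 0, 0], [0, 0, 0.1, 0, 0, 0]]
  ]
}}

```text
t: 26.65
tcp_pos: [0.5781, 0.0103, 0.0772]
ee_rot: [0.118, -3.137, -0.001]
wrist_force: [0.5, 0.2, -0.5]
finger_gap: 0.0334
finger_force: 40.0
```

```bash
python3 - <<'E'
from h import *
plan((L(S3,-.002,-.0005,.0291+.031),YAW))
E
```

```text
t 26.65 tcp [0.5781 0.0103 0.0772] yaw 0.0749 gap 0.0334 F [ 0.5  0.2 -0.5]
[-0.0048, -0.0011, 0.0343, 0.0002, -0.0009, -0.0002] rows>= 0.3
```

Request:
{"fn": "send_rows", "kwargs": {
  "steps": [
    [[-0.0045, 0, 0, 0, 0, 0], [-0.0045, 0, 0.008, 0, 0, 0], [-0.0045, 0, 0.016, 0, 0, 0], [-0.0045, 0, 0.022, 0, 0, 0], [-0.0045, 0, 0.022, 0, 0, 0]]
  ]
}}

```text
t: 27.15
tcp_pos: [0.5815, 0.0108, 0.0665]
ee_rot: [0.118, -3.138, -0.0]
wrist_force: [-1.0, -0.5, -1.4]
finger_gap: 0.0333
finger_force: 40.0
```

Request:
{"fn": "send_rows", "kwargs": {
  "steps": [
    [[0, 0, 0.005, 0, 0, 0], [0, 0, 0.01, 0, 0, 0], [0, 0, 0.012, 0, 0, 0], [0, 0, 0.012, 0, 0, 0]]
  ]
}}

```text
t: 27.55
tcp_pos: [0.5817, 0.0107, 0.0608]
ee_rot: [0.118, -3.139, -0.0]
wrist_force: [-0.4, -0.6, -1.5]
finger_gap: 0.0338
finger_force: 40.0
```

Request:
{"fn": "send_rows", "kwargs": {
  "steps": [
    [[0, 0, 0.003, 0, 0, 0], [0, 0, 0.006, 0, 0, 0], [0, 0, 0.006, 0, 0, 0]]
  ]
}}

```text
t: 27.85
tcp_pos: [0.5821, 0.0107, 0.0601]
ee_rot: [-0.118, 3.138, -0.001]
wrist_force: [-6.0, 0.5, 12.7]
finger_gap: 0.0333
finger_force: 41.7
```

Request:
{"fn": "send_rows", "kwargs": {
  "steps": [
    [[0, 0, -0.004, 0, 0, 0], [0, 0, -0.004, 0, 0, 0], [0, 0, -0.004, 0, 0, 0], [0, 0, -0.004, 0, 0, 0]]
  ],
  "gripper": 0
}}

```text
t: 28.25
tcp_pos: [0.5819, 0.0107, 0.0599]
ee_rot: [0.118, -3.139, -0.0]
wrist_force: [-0.1, 0.2, 0.4]
finger_gap: 0.0429
finger_force: 0.0
```

Request:
{"fn": "send_rows", "kwargs": {
  "steps": [
    [[0, 0, -0.04, 0, 0, 0], [0, 0, -0.1, 0, 0, 0], [0, 0, -0.2, 0, 0, 0], [0, 0, -0.2, 0, 0, 0], [0, 0, -0.2, 0, 0, 0]]
  ]
}}

```text
t: 28.75
tcp_pos: [0.5828, 0.0105, 0.1615]
ee_rot: [-0.118, 3.136, -0.001]
wrist_force: [-1.0, -0.1, -0.6]
finger_gap: 0.0427
finger_force: 0.0
```

```bash
python3 - <<'E'
from h import *
plan((L(S3,.066,.030,.16),YAW),(L(S3,.066,.030,.106),YAW),(L(S3,.0235,.030,.106),YAW))
E
```

```text
t 28.75 tcp [0.5828 0.0105 0.1615] yaw 0.075 gap 0.0427 F [-1.  -0.1 -0.6]
[-0.1312, 0.0602, 0.0033, -0.0003, 0.001, -0.0002] rows>= 1.4
[0.0, 0.0, 0.108, 0.0, 0.0, 0.0] rows>= 1.1
[0.085, 0.0, 0.0, 0.0, 0.0, 0.0] rows>= 0.8
```

Request:
{"fn": "send_rows", "kwargs": {
  "steps": [
    [[-0.07, 0.03, 0, 0, 0, 0], [-0.131, 0.06, 0, 0, 0, 0], [-0.131, 0.06, 0, 0, 0, 0], [-0.131, 0.06, 0, 0, 0, 0]]
  ],
  "gripper": 1
}}

```text
t: 29.15
tcp_pos: [0.6439, 0.0459, 0.1576]
ee_rot: [0.119, -3.135, -0.001]
wrist_force: [-0.4, 1.0, 0.4]
finger_gap: -0.0
finger_force: 0.0
```

Request:
{"fn": "send_rows", "kwargs": {
  "steps": [
    [[0, 0, 0.04, 0, 0, 0], [0, 0, 0.08, 0, 0, 0], [0, 0, 0.11, 0, 0, 0], [0, 0, 0.11, 0, 0, 0], [0, 0, 0.11, 0, 0, 0]]
  ]
}}

```text
t: 29.65
tcp_pos: [0.6445, 0.0452, 0.1049]
ee_rot: [0.117, -3.138, -0.0]
wrist_force: [-0.6, -0.1, 1.0]
finger_gap: -0.0001
finger_force: 0.0
```

Request:
{"fn": "send_rows", "kwargs": {
  "steps": [
    [[0.02, 0, 0, 0, 0, 0], [0.04, 0, 0, 0, 0, 0], [0.06, 0, 0, 0, 0, 0], [0.085, 0, 0, 0, 0, 0], [0.085, 0, 0, 0, 0, 0]]
  ]
}}

```text
t: 30.15
tcp_pos: [0.6039, 0.0407, 0.1072]
ee_rot: [-0.117, 3.133, -0.004]
wrist_force: [5.0, -2.8, 0.6]
finger_gap: -0.0002
finger_force: 2.3
```

Request:
{"fn": "send_rows", "kwargs": {
  "steps": [
    [[0, 0, 0, 0, 0, 0], [-0.033, 0, 0, 0, 0, 0], [-0.033, 0, -0.05, 0, 0, 0], [-0.033, 0, -0.05, 0, 0, 0]]
  ]
}}

```text
t: 30.55
tcp_pos: [0.6203, 0.0434, 0.1335]
ee_rot: [-0.118, 3.134, -0.001]
wrist_force: [0.1, -0.4, 1.1]
finger_gap: 0.0002
finger_force: 0.0
```

```bash
python3 - <<'E'
from h import *
plan((L(S3,.006,.05,.13),YAW),(L(S3,.006,.05,.107),YAW),(L(S3,.006,.0195,.107),YAW))
E
```

```text
t 30.55 tcp [0.6203 0.0434 0.1335] yaw 0.075 gap 0.0002 F [ 0.1 -0.4  1.1]
[0.0686, 0.0402, 0.0066, -0.0003, 0.0017, -0.0002] rows>= 0.8
[0.0, 0.0, 0.046, 0.0, 0.0, 0.0] rows>= 0.5
[0.0, -0.061, 0.0, 0.0, 0.0, 0.0] rows>= 0.6
```

Request:
{"fn": "send_rows", "kwargs": {
  "steps": [
    [[0, 0.04, 0, 0, 0, 0], [0.03, 0.04, 0, 0, 0, 0], [0.0686, 0.04, 0, 0, 0, 0], [0.0686, 0.04, 0, 0, 0, 0]]
  ]
}}

```text
t: 30.95
tcp_pos: [0.5801, 0.0614, 0.1298]
ee_rot: [0.118, -3.136, -0.001]
wrist_force: [-0.1, -0.1, 1.1]
finger_gap: -0.0001
finger_force: 0.0
```

Request:
{"fn": "send_rows", "kwargs": {
  "steps": [
    [[0, 0, 0.02, 0, 0, 0], [0, 0, 0.048, 0, 0, 0], [0, 0, 0.048, 0, 0, 0], [0, 0, 0.048, 0, 0, 0]]
  ]
}}

```text
t: 31.35
tcp_pos: [0.5831, 0.0609, 0.1049]
ee_rot: [0.117, -3.137, -0.0]
wrist_force: [0.1, -0.5, 0.5]
finger_gap: -0.0002
finger_force: 0.0
```

Request:
{"fn": "send_rows", "kwargs": {
  "steps": [
    [[0, -0.015, 0, 0, 0, 0], [0, -0.03, 0, 0, 0, 0], [0, -0.045, 0, 0, 0, 0], [0, -0.061, 0, 0, 0, 0], [0, -0.061, 0, 0, 0, 0]]
  ]
}}

```text
t: 31.85
tcp_pos: [0.5861, 0.0291, 0.1064]
ee_rot: [-0.116, 3.139, -0.001]
wrist_force: [-0.3, 0.3, -1.1]
finger_gap: 0.0001
finger_force: 0.2
```

Request:
{"fn": "send_rows", "kwargs": {
  "steps": [
    [[0, 0.02, 0, 0, 0, 0], [0, 0.03, -0.04, 0, 0, 0], [0, 0, -0.1, 0, 0, 0], [0.016, -0.04, -0.1, 0, 0, 0], [0.016, -0.04, -0.1, 0, 0, 0]]
  ],
  "gripper": 0,
  "squeeze": 20
}}

```text
t: 32.35
tcp_pos: [0.5799, 0.0087, 0.1575]
ee_rot: [-0.116, 3.136, -0.003]
wrist_force: [-0.1, -0.2, -0.2]
finger_gap: 0.0423
finger_force: 0.0
```

```bash
python3 - <<'E'
from h import *
o,im=shot('wrist','w9.png'); T=pose('wrist',o); q=pts(masks(im)['blue'],box(S3,0,T,.0965,35)); print(len(q)); print(o['tcp_pos'],proj('wrist',[*S3,.0965],T))
x,y=[int(v) for v in proj('wrist',[*S3,.09],T)]; print(x,y)
cv2.imwrite('pics/c9.png',cv2.resize(im[max(0,y-75):y+75,max(0,x-100):x+100,::-1],None,fx=4,fy=4,interpolation=cv2.INTER_CUBIC))
plan((L(S3,-.002,0,.15),YAW),(L(S3,-.002,0,.102),YAW))
E
```

```text
1774
[0.57989572 0.00865704 0.15747844] [280.9371371  234.26982915]
280 230
t 32.4 tcp [0.5795 0.0097 0.1567] yaw 0.0737 gap 0.0428 F [ 0.7  0.4 -0.4]
[-0.0019, 0.0013, 0.0134, -0.0002, 0.0005, -0.0006] rows>= 0.1
[0.0, 0.0, 0.096, 0.0, 0.0, 0.0] rows>= 1.0
```

View pics/c9.png

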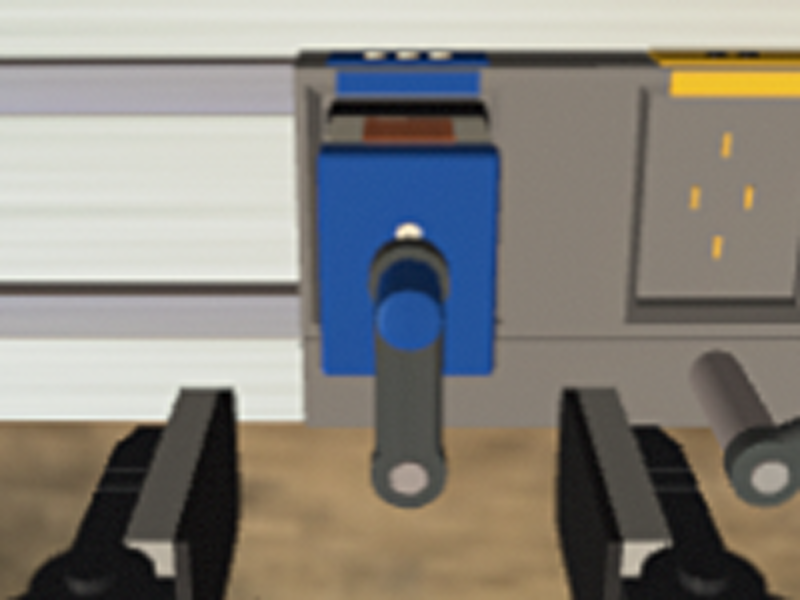

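Blue relay is seated with lever 3 shut (knob (409,318) in line with its pivot (409,478)). Now to the handle.

```bash
python3 - <<'E'
from h import *
plan(([.5608,.2095,.20],YAW),([.5608,.2095,.079],YAW))
E
```

```text
t 32.4 tcp [0.5795 0.0097 0.1567] yaw 0.0737 gap 0.0428 F [ 0.7  0.4 -0.4]
[0.0078, 0.4012, -0.0868, -0.0002, 0.0005, -0.0006] rows>= 4.1
[0.0, 0.0, 0.242, 0.0, 0.0, 0.0] rows>= 2.4
```

Request:
{"fn": "send_rows", "kwargs": {
  "steps": [
    [[0.008, 0, -0.087, 0, 0, 0], [0.008, 0.1, -0.087, 0, 0, 0], [0.008, 0.2, -0.087, 0, 0, 0], [0.008, 0.3, -0.087, 0, 0, 0], [0.008, 0.401, -0.087, 0, 0, 0]]
  ]
}}

```text
t: 32.9
tcp_pos: [0.5595, 0.2119, 0.1992]
ee_rot: [0.117, -3.139, -0.001]
wrist_force: [0.9, 0.3, 0.2]
finger_gap: 0.0427
finger_force: 0.0
```

Request:
{"fn": "send_rows", "kwargs": {
  "steps": [
    [[0, 0, 0, 0, 0, 0], [0, 0, 0.06, 0, 0, 0], [0, 0, 0.12, 0, 0, 0], [0, 0, 0.18, 0, 0, 0], [0, 0, 0.18, 0, 0, 0]]
  ]
}}

```text
t: 33.4
tcp_pos: [0.5567, 0.2089, 0.1049]
ee_rot: [0.118, -3.13, 0.002]
wrist_force: [-0.1, 0.2, 0.2]
finger_gap: 0.0428
finger_force: 0.0
```

```bash
python3 - <<'E'
from h import *
plan(([.5608,.2095,.079],YAW),([.5608+.1*np.sin(YAW),.2095-.1*np.cos(YAW),.079],YAW))
E
```

```text
t 33.4 tcp [0.5567 0.2089 0.1049] yaw 0.0752 gap 0.0428 F [-0.1  0.2  0.2]
[-0.0088, 0.0006, 0.0516, -0.0003, -0.003, -0.0001] rows>= 0.5
[0.0, -0.2, 0.0, 0.0, 0.0, 0.0] rows>= 2.0
```

Request:
{"fn": "send_rows", "kwargs": {
  "steps": [
    [[-0.004, 0, 0.025, 0, 0, 0], [-0.004, 0, 0.05, 0, 0, 0], [-0.004, 0, 0.05, 0, 0, 0]]
  ]
}}

```text
t: 33.7
tcp_pos: [0.5617, 0.2091, 0.0836]
ee_rot: [0.117, -3.138, 0.0]
wrist_force: [-0.3, 1.3, -0.3]
finger_gap: 0.0431
finger_force: 0.0
```

Request:
{"fn": "send_rows", "kwargs": {
  "steps": [
    [[0, 0, 0, 0, 0, 0], [0, 0, 0, 0, 0, 0], [0, 0, 0, 0, 0, 0], [0, 0, 0, 0, 0, 0], [0, 0, 0, 0, 0, 0]]
  ],
  "gripper": 1,
  "squeeze": 40
}}

```text
t: 34.2
tcp_pos: [0.5628, 0.2095, 0.0856]
ee_rot: [-0.118, 3.138, 0.001]
wrist_force: [-0.7, 1.8, 4.5]
finger_gap: 0.0124
finger_force: 39.3
```

Request:
{"fn": "send_rows", "kwargs": {
  "steps": [
    [[0, -0.02, 0, 0, 0, 0], [0, -0.045, 0, 0, 0, 0], [0, -0.07, 0, 0, 0, 0], [0, -0.095, 0, 0, 0, 0], [0, -0.11, 0, 0, 0, 0]]
  ]
}}

```text
t: 34.7
tcp_pos: [0.5669, 0.1553, 0.0856]
ee_rot: [-0.117, 3.137, 0.004]
wrist_force: [-2.1, 8.7, 6.3]
finger_gap: 0.0124
finger_force: 39.6
```

Request:
{"fn": "send_rows", "kwargs": {
  "steps": [
    [[0, -0.02, 0, 0, 0, 0], [0, -0.04, 0, 0, 0, 0], [0, -0.06, 0, 0, 0, 0], [0, -0.08, 0, 0, 0, 0], [0, -0.08, 0, 0, 0, 0]]
  ]
}}

```text
t: 35.2
tcp_pos: [0.57, 0.1143, 0.0856]
ee_rot: [-0.116, 3.138, 0.001]
wrist_force: [0.0, 1.6, 5.7]
finger_gap: 0.0123
finger_force: 39.7
```

```bash
python3 - <<'E'
from h import *
plan(([.5608+.11*np.sin(YAW),.2095-.11*np.cos(YAW),.079],YAW))
E
```

```text
t 35.2 tcp [0.57   0.1143 0.0856] yaw 0.0742 gap 0.0123 F [0.  1.6 5.7]
[0.0039, -0.0287, 0.0131, 0.0002, 0.0006, -0.0004] rows>= 0.3
```

15 mm left; last part gently until the force rises.

Request:
{"fn": "send_rows", "kwargs": {
  "steps": [
    [[0, -0.006, 0, 0, 0, 0], [0, -0.012, 0, 0, 0, 0], [0, -0.018, 0, 0, 0, 0], [0, -0.024, 0, 0, 0, 0], [0, -0.024, 0, 0, 0, 0]]
  ]
}}

```text
t: 35.7
tcp_pos: [0.5708, 0.1036, 0.0856]
ee_rot: [-0.117, 3.137, 0.003]
wrist_force: [-0.8, 5.3, 6.7]
finger_gap: 0.0123
finger_force: 39.7
```

Request:
{"fn": "send_rows", "kwargs": {
  "steps": [
    [[0, -0.004, 0, 0, 0, 0], [0, -0.008, 0, 0, 0, 0], [0, -0.008, 0, 0, 0, 0]]
  ]
}}

```text
t: 36.0
tcp_pos: [0.571, 0.1001, 0.0856]
ee_rot: [-0.117, 3.137, 0.004]
wrist_force: [-0.4, 6.7, 6.1]
finger_gap: 0.0124
finger_force: 39.8
```

Request:
{"fn": "send_rows", "kwargs": {
  "steps": [
    [[0, -0.003, 0, 0, 0, 0], [0, -0.006, 0, 0, 0, 0], [0, -0.006, 0, 0, 0, 0]]
  ]
}}

```text
t: 36.3
tcp_pos: [0.571, 0.0999, 0.0856]
ee_rot: [-0.116, 3.137, 0.011]
wrist_force: [-0.1, 17.7, 6.4]
finger_gap: 0.0126
finger_force: 40.0
```

Request:
{"fn": "send_rows", "kwargs": {
  "steps": [
    [[0, -0.003, 0, 0, 0, 0], [0, -0.003, 0, 0, 0, 0]]
  ]
}}

```text
t: 36.5
tcp_pos: [0.571, 0.0998, 0.0856]
ee_rot: [-0.116, 3.137, 0.014]
wrist_force: [-0.9, 22.3, 6.8]
finger_gap: 0.0122
finger_force: 40.1
```

Request:
{"fn": "send_rows", "kwargs": {
  "steps": [
    [[0, 0, 0, 0, 0, 0], [0, 0, 0, 0, 0, 0], [0, 0, 0, 0, 0, 0], [0, 0, 0, 0, 0, 0]]
  ],
  "gripper": 0.1
}}

```text
t: 36.9
tcp_pos: [0.5707, 0.0935, 0.0844]
ee_rot: [0.117, -3.139, 0.001]
wrist_force: [0.2, -0.2, 0.3]
finger_gap: 0.0384
finger_force: 0.0
```

Request:
{"fn": "send_rows", "kwargs": {
  "steps": [
    [[0, 0, -0.04, 0, 0, 0], [0, 0, -0.12, 0, 0, 0], [0, 0, -0.22, 0, 0, 0], [0, -0.1, -0.32, 0, 0, 0], [0, -0.16, -0.36, 0, 0, 0]]
  ]
}}

```text
t: 37.4
tcp_pos: [0.5767, 0.0193, 0.2632]
ee_rot: [-0.121, 3.137, -0.001]
wrist_force: [0.6, -0.7, -0.3]
finger_gap: 0.0384
finger_force: 0.0
```

Request:
{"fn": "send_rows", "kwargs": {
  "steps": [
    [[0, 0, 0, 0, 0, 0], [0, 0, 0, 0, 0, 0]]
  ]
}}

```text
t: 37.6
tcp_pos: [0.5766, 0.0182, 0.2611]
ee_rot: [-0.113, 3.138, -0.0]
wrist_force: [-0.4, 0.6, -0.3]
finger_gap: 0.0386
finger_force: 0.0
```

```bash
python3 - <<'E'
from h import *
o,im=shot('wrist','w10.png'); T=pose('wrist',o); np.save('w10.npy',T); print(o['tcp_pos'],o['ee_rot'],o['t'])
c,n=np.cos(YAW),np.sin(YAW)
for s in (S1,S3):
  print([proj('wrist',[*(s+.11*np.array([n,-c])+d*np.array([c,n])),z],T).round(1).tolist() for d,z in((0,.0975),(.04,.0815))])
E
```

```text
[0.5766393  0.01818513 0.26109888] [-1.13199272e-01  3.13825706e+00 -1.90918316e-04] 37.6
[[301.0, 194.4], [299.3, 224.9]]
[[163.0, 195.0], [172.8, 225.3]]
```

View pics/w10.png

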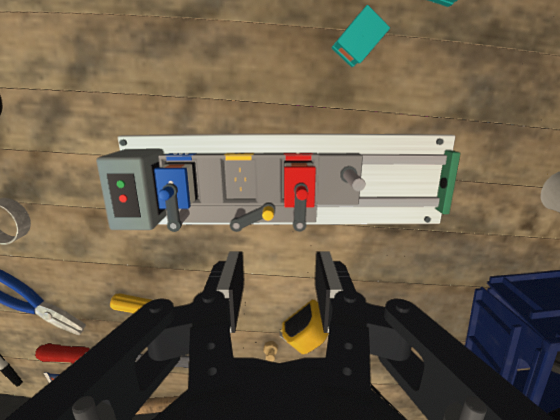

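Carrier is against the tester, red lever shut at (301,194); the blue knob appears near (172,190) vs. expected (163,195), so check closer.

```bash
python3 - <<'E'
from h import *
im=cv2.imread('pics/w10.png'); cv2.imwrite('pics/c10.png',cv2.resize(im[140:240,140:330],None,fx=4,fy=4,interpolation=cv2.INTER_CUBIC))
E
```

```text
(no output)
```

View pics/c10.png

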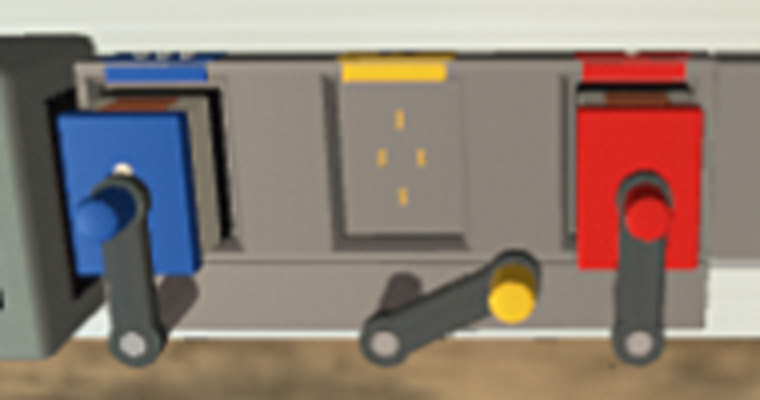

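Both knobs sit where a shut lever puts them (blue (164,194), red (301,194)), relays are down, and the carrier is home.

```bash
python3 -c "
from bench import bot
print(bot.sign_off())"
```

```text
the job is handed in; nothing more can be done
None
```

The job is done and handed in at about 38 s: relays 1 (red) and 3 (blue) are seated with their levers shut and the carrier is home against the tester. I found no yellow relay on the bench, so I left socket 2 empty, and I kept clear of the oil can, tape and clamp throughout.

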